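# Stack paddle blanks on sticks to dry

### The arm

A 6-joint arm with a two-finger parallel gripper is mounted at the origin on the work surface. World frame = base frame: x ahead of the robot, y to its left, z up, the work surface at z = 0. Lengths are in mm, angles in rad, forces in N, time in s.
With the tool pointing down it reaches from about 350 to 975 mm from the base axis. Payload 7.1 kg.
Tool frame: the origin (TCP) lies at the very end of the fingers, on their centre line; the grasp point (between the pads) lies ctrl.hold_point_z behind it (ctrl.hold_point_z is the distance from the TCP to the grasp point, in mm); z points along the fingers, y is the line along which they close (so a half turn about z gives the same grasp; the last joint's range is limited). The gripper opens to 88 mm and grips with 3 to 60 N. Pads are 20 mm wide; open, the fingers measure 115 mm over their backs; the gripper's body (75 mm by 178 mm) begins 61 mm behind the grasp point.
Start: joints at [1.159, 0.423, 1.63, -0, 1.089, -0.019], TCP at [239.203, 577.396, 222.675] pointing down, gripper open.
Joint ranges: [-3, 3], [-0.9, 2.11], [0.09, 2.58], [-1.31, 4.45], [0.11, 2.69], [-2.54, 2.54]. Speed limits (rad/s): [2.39, 2.39, 3.01, 3.14, 3.14, 3.14].

### API

Orientations are given as a rotation vector (axis times angle).
In Python, from workcell import ctrl gives the robot as it stands. The module is installed in compiled form; this text tells all that it offers.
- The arm moves only by the shell command python3 -m creep 'ROWS'. ROWS is JSON, a list of rows, each an object with "translation": the shift along the tool's x, y, z in mm, a list of three; "angular": the turn, a rotation vector about the tool's x, y, z in rad, a list of three; "jaw": the opening, from 0 (shut) to 1 (fully open). A call has exactly 8 rows; each row is the pose to reach, as a shift and turn from the pose commanded when the call began, along the tool's axes at that moment; what a row does not reach only later rows make up. A row lasts 1/8 s, in which the tool goes at most 62.5 mm and 10.7 degrees, less where a joint would pass 70% of its speed; a pose out of reach is approached as far as the arm can. A call with a gripper value outside its range is refused whole. The fingers move at their own pace and stop on an object; the grip force is fixed at half the most. Time passes only in rows, so rows that repeat a pose let the fingers close, or fill a call up. It gives the time, the measured TCP pose, the force, the opening and the grip force at its end, in the units of the state.
- ctrl.get_obs(): the state, without advancing time (a new reading comes with each control period).
- ctrl.get_image(name): name is "scene" or "top" or "wrist"; returns the picture (400x640x3 uint8, red, green, blue); there is no depth.
- ctrl.camera_info(name): a dict with "camera_matrix" (3x3 intrinsics, pixels), "distortion" ([k1, k2, p1, p2, k3] as OpenCV has them; the pictures are not rectified), "world_from_camera" (4x4, takes a point from camera to world coordinates). Camera axes: x right, y up, looking along -z (the intrinsics and any distortion apply to the point x, -y, -z); pixel columns grow to the right and rows downward; lengths in mm; the calibration is good to about 2 mm. A picture is of the moment at which its call begins: read the wrist's pose just before it. camera_info takes no time and is no camera call; for the wrist camera it gives the pose at the moment of the call.
- ctrl.close_job(): hands the job in; it is judged then, once.
Trained networks look in the newest picture that a camera, given by its name, has taken for a name from the list of things; names that differ only in an ending like _2 or _b are one class to them, and where a whole thing is asked for, a point or a joint stands for the part that bears it (a point fixed in the world has none). Each returns a list of dicts, best first, with "score" (0 to 1); they miss things now and then, are a little off and sometimes report something else, mostly with a low value. They report only what shows in the picture. A call takes as long as a camera call. They do not tell look-alikes from the thing itself.
- ctrl.look_for(camera, label): "rect" ([left, top, right, bottom] in pixels, round what is visible of it).
The state is a dict: "t": time; "qpos": joint angles; "qvel": joint speeds; "joint_torque": joint torques, N m; "ee_pos": TCP position; "orientation": TCP orientation; "ft_force": force on the tool from outside, world axes, zero at the start; "moment": the same for the moment, N m; "width": finger opening in mm; "grasp_force": force on a finger pad.
Only numpy, scipy, OpenCV 4.12 (cv2) and the standard library are available. Lean on these libraries where they do the work, as an engineer would, in place of code of your own. Each camera call takes 0.05 s, during which the arm holds its last target. There are 200 camera calls.

### The job

Stack the two wooden paddle blanks to dry: first lay the long stick across the head of the big blank and the short stick across its handle, each centred on the pencil line drawn there. Then lay the small blank on both sticks, along the middle line of the big one, the middle of its head over the long stick and its handle pointing the same way as the big one's. Last, stand the iron weight upright on the small blank, midway between the two sticks, and leave the drawknife, mallet and tin where they are.

Things in the scene. Friction and masses are not known exactly. Their poses are not given: they have to be found in the camera images.
- big_blank: Big pale wooden paddle, 24 mm thick, flat on the bench, fixed between two steel pins 22 mm high at its ends. Origin: underside, centre of head; x from handle to head, z up. Head 130 mm wide, x = -65 to 70 mm (far end round); handle 60 mm wide, x = -65 to -255 mm. Two dark pencil lines, 3 mm wide, cross its top along y: over the head at x = 0, over the handle at x = -170 mm.
- small_blank: Small pale wooden paddle, loose, flat, 20 mm thick, about 0.2 kg. Origin: underside, centre of head; x from handle to head, z up. Head 90 mm wide, x = -45 to 50 mm (far end round); handle 50 mm wide, straight sides, x = -45 to -205 mm. Balances at about x = -60 mm; grip across the handle at x = -60 to -110 mm.
- long_stick: Long square wooden stick, 130 x 18 x 18 mm, about 30 g, lying flat. Origin: centre of its underside; x along its length, z up. Either end may point either way.
- short_stick: Short square wooden stick, 75 x 18 x 18 mm, about 20 g, lying flat. Origin: centre of its underside; x along its length, z up. Either end may point either way.
- weight: Dark round iron weight, about 0.5 kg, standing upright: a disc 56 mm in diameter and 30 mm high with an upright round grip 24 mm in diameter on top, from 30 to 62 mm high. Origin: centre of its underside; z up along its axis.
- drawknife: Bystander, leave alone: drawknife lying flat beyond the work, steel blade 220 mm long along y with a wooden handle at each end, 120 mm long, pointing away from the robot (its own -x). Origin: under the middle of the blade. 28 mm high.
- mallet: Bystander, leave alone: round wooden mallet standing on its head, 80 mm in diameter, 225 mm high, at the right of the work. Origin: centre of its underside.
- oil_tin: Bystander, leave alone: plain round metal tin, 72 mm in diameter, 90 mm high, at the left of the work. Origin: centre of its underside.
Things that resemble listed ones, but are neither listed nor needed, are in the scene too. Leave any pink look-alike of the weight alone. What is shaped like the long_stick but grey or orange is not meant.

How it is judged:
By the outcome, as a careful person would: the job done as asked, in the order asked, and still so for the second after the job is handed in, with the robot touching nothing.
It also fails if it takes over 112 s, if anything falls off the work surface, if the arm or the gripper's body presses on something with over 40 N, if the wrist force passes 120 N, or if a joint passes its speed limit or range.

## Working session

There is one attempt and no reset: what is moved stays moved. The work goes in short steps, Python scripts to look and compute and a shell command to move; the robot and the scene stay as the last step left them, time stands still between calls to the robot, and variables do not carry over. Pictures are saved under pics/ and viewed, at most 17 in all, crops included, and the job is handed in when it is done.

```bash
mkdir -p pics; cat > h.py <<'E'
import numpy as np, cv2
from scipy.spatial.transform import Rotation as R
from workcell import ctrl
def snap(n,f=None):
    ci=ctrl.camera_info(n); im=ctrl.get_image(n)
    if f: cv2.imwrite('pics/'+f,cv2.cvtColor(im,cv2.COLOR_RGB2BGR))
    return im,ci
def px2w(ci,pts,z):
    K=np.array(ci['camera_matrix'],float);d=np.array(ci['distortion'],float);T=np.array(ci['world_from_camera'],float)
    u=cv2.undistortPoints(np.array(pts,float).reshape(-1,1,2),K,d).reshape(-1,2)
    r=np.c_[u[:,0],-u[:,1],-np.ones(len(u))]@T[:3,:3].T
    return T[:3,3]+r*((z-T[2,3])/r[:,2])[:,None]
def w2px(ci,P):
    K=np.array(ci['camera_matrix'],float);d=np.array(ci['distortion'],float);T=np.array(ci['world_from_camera'],float)
    c=(np.array(P,float).reshape(-1,3)-T[:3,3])@T[:3,:3]
    c=c*[1,-1,-1]
    return cv2.projectPoints(c,np.zeros(3),np.zeros(3),K,d)[0].reshape(-1,2)
def delta(pos,yaw=None):
    """tool-frame shift to reach world pos, plus turn about tool z for jaw-line (tool y) direction yaw, modulo pi"""
    o=ctrl.get_obs();M=R.from_rotvec(o['orientation']).as_matrix()
    s=M.T@(np.array(pos)-o['ee_pos'])
    cur=np.arctan2(M[1,1],M[0,1])
    t=None
    if yaw is not None:
        t=-((yaw-cur+np.pi/2)%np.pi-np.pi/2)
    print('t',o['t'],'pos',np.round(o['ee_pos'],1),'shift',np.round(s,1),'turnz',t,'jawyaw',round(cur,3),'j6',round(o['qpos'][5],2),'tilt',np.round(M[:,2],3))
E
python3 - <<'E'
from h import *
o=ctrl.get_obs();print(ctrl.hold_point_z,o)
for n in('top','scene','wrist'):
    im,ci=snap(n,n+'0.png');print(n,np.round(ci['world_from_camera'],2).tolist(),np.round(ci['camera_matrix'],1).tolist())
    for l in ['big_blank','small_blank','long_stick','short_stick','weight']:
        if n!='wrist':
            print(l,[(round(d['score'],2),np.round(d['rect']).tolist()) for d in ctrl.look_for(n,l)[:4]])
E
```

```text
18.700000000000003 {'t': 0.0, 'qpos': array([ 1.15899911e+00,  4.23838553e-01,  1.63069351e+00, -1.63225938e-05,
        1.08859735e+00, -1.89876394e-02]), 'qvel': array([-0.00170951,  0.00135487, -0.00212985, -0.0002573 ,  0.00070975,
        0.00130559]), 'joint_torque': array([-9.83633581e-04, -5.44645035e+01, -2.73679411e+01,  6.44154917e-02,
        2.26935104e-02, -9.66460311e-05]), 'ee_pos': array([238.98968945, 576.89536986, 221.9017491 ]), 'orientation': array([-6.12991361e-01, -3.08088713e+00,  2.36277267e-03]), 'ft_force': array([ 0.46986441, -0.21667786,  0.85407002]), 'moment': array([-0.02111929, -0.04748934, -0.0194337 ]), 'grasp_force': 0.0, 'width': 87.98616434375556}
top [[0.01, 1.0, -0.06, 434.8], [-1.0, 0.01, 0.02, 12.25], [0.02, 0.06, 1.0, 1655.9], [0.0, 0.0, 0.0, 1.0]] [[492.2, 0.0, 321.4], [0.0, 492.2, 202.8], [0.0, 0.0, 1.0]]
big_blank [(0.58, [230.0, 151.0, 268.0, 262.0])]
small_blank [(0.96, [358.0, 167.0, 389.0, 242.0])]
long_stick [(0.77, [364.0, 259.0, 375.0, 296.0]), (0.72, [309.0, 175.0, 321.0, 214.0]), (0.5, [381.0, 119.0, 390.0, 157.0])]
short_stick [
[... 362 characters left out ...]
, 221.0, 441.0, 312.0])]
small_blank [(0.72, [235.0, 140.0, 305.0, 199.0]), (0.29, [288.0, 203.0, 330.0, 230.0])]
long_stick [(0.71, [175.0, 190.0, 219.0, 219.0]), (0.57, [286.0, 200.0, 328.0, 230.0]), (0.55, [335.0, 180.0, 356.0, 206.0]), (0.53, [321.0, 120.0, 353.0, 149.0])]
short_stick [(0.83, [260.0, 233.0, 290.0, 253.0]), (0.51, [421.0, 328.0, 462.0, 377.0]), (0.33, [336.0, 178.0, 353.0, 205.0])]
weight [(0.87, [335.0, 179.0, 354.0, 207.0]), (0.82, [350.0, 204.0, 373.0, 236.0]), (0.71, [294.0, 163.0, 319.0, 188.0])]
wrist [[0.38, -0.88, -0.27, 166.91], [0.92, 0.37, 0.11, 607.23], [0.0, -0.29, 0.96, 383.7], [0.0, 0.0, 0.0, 1.0]] [[276.8, 0.0, 326.6], [0.0, 276.8, 199.6], [0.0, 0.0, 1.0]]
```

View pics/top0.png

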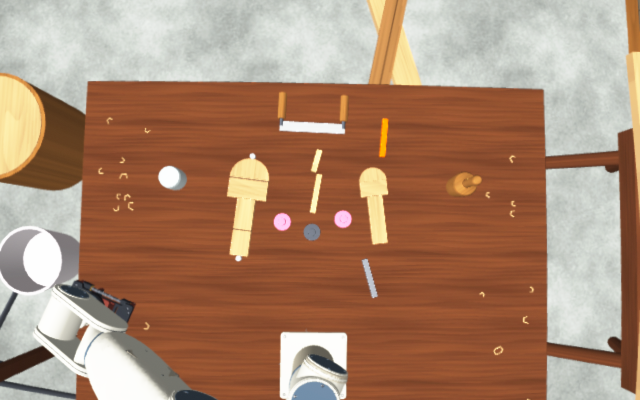

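View pics/scene0.png

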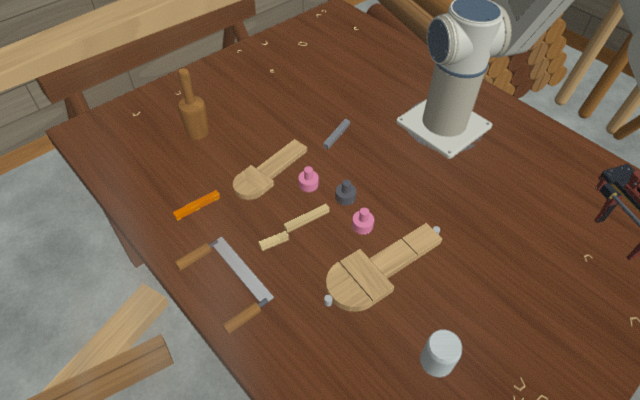

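The top view shows the big blank on the left, with its lines near (248,179) and (242,229), and the small blank at (374,205). The long stick is at (316,193), the short stick at (317,160), and the dark weight at (312,232) between two pink look-alikes. The grey and orange sticks are decoys.

```bash
cat >> h.py <<'E'
def blobs(im,lo,hi,amin=30):
    hsv=cv2.cvtColor(im,cv2.COLOR_RGB2HSV); m=cv2.inRange(hsv,np.array(lo),np.array(hi))
    n,L,st,ce=cv2.connectedComponentsWithStats(m)
    return [(L==i).astype(np.uint8) for i in range(1,n) if st[i,4]>=amin]
def rect(ci,mask,z):
    "min-area rectangle in world at height z: centre, (long, short) size, yaw of long side"
    c=max(cv2.findContours(mask,cv2.RETR_EXTERNAL,cv2.CHAIN_APPROX_NONE)[0],key=len).reshape(-1,2)
    w=px2w(ci,c,z)[:,:2].astype(np.float32)
    (x,y),(a,b),t=cv2.minAreaRect(w); t=np.radians(t)
    if b>a: a,b,t=b,a,t+np.pi/2
    return np.round([x,y,a,b,(t+np.pi/2)%np.pi-np.pi/2],3)
E
python3 - <<'E'
from h import *
im,ci=snap('top')
hsv=cv2.cvtColor(im,cv2.COLOR_RGB2HSV)
for p in [(316,193),(317,160),(374,180),(242,245),(250,170),(312,232),(300,200),(384,138)]: print(p,hsv[p[1],p[0]])
for b in blobs(im[80:300,80:545],(12,60,190),(28,150,255)):
    f=np.zeros((400,640),np.uint8);f[80:300,80:545]=b
    print(b.sum(),rect(ci,f,20))
print(px2w(ci,[(312,232),(248,179),(242,229),(252,156),(238,258),(172,177)],24))
delta([560,30,330],None)
E
```

```text
(316, 193) [ 27  62 254]
(317, 160) [ 28  47 255]
(374, 180) [ 22  99 248]
(242, 245) [ 24  84 253]
(250, 170) [ 23  87 252]
(312, 232) [111  34 144]
(300, 200) [ 10 172 153]
(384, 138) [ 21 255 255]
152 [ 953.842 -306.438   99.631   17.589   -1.544]
63 [ 6.65322e+02  3.23200e+00  4.75390e+01  2.05270e+01 -2.75000e-01]
2513 [ 5.20966e+02  2.34638e+02  3.27446e+02  1.31560e+02 -1.11000e-01]
1497 [ 5.31996e+02 -1.98622e+02  2.58357e+02  9.29500e+01  9.50000e-02]
149 [ 5.79787e+02 -1.89300e+00  1.12097e+02  1.98640e+01 -1.70000e-01]
[[439.84069254   9.07485132  24.        ]
 [612.89928219 224.68138769  24.        ]
 [446.43054017 240.76706314  24.        ]
 [690.32425191 213.20070173  24.        ]
 [350.66518924 251.92105169  24.        ]
 [616.02449534 479.01156576  24.        ]]
t 0.7 pos [239.2 577.4 222.7] shift [-505.9 -382.9 -107.3] turnz None jawyaw 1.178 j6 -0.02 tilt [ 0.  0. -1.]
```

```bash
R='' ; python3 -m creep '[{"translation":[-506,-383,-60],"angular":[0,0,-0.24],"jaw":1},{"translation":[-506,-383,-60],"angular":[0,0,-0.24],"jaw":1},{"translation":[-506,-383,-60],"angular":[0,0,-0.24],"jaw":1},{"translation":[-506,-383,-60],"angular":[0,0,-0.24],"jaw":1},{"translation":[-506,-383,-60],"angular":[0,0,-0.24],"jaw":1},{"translation":[-506,-383,-60],"angular":[0,0,-0.24],"jaw":1},{"translation":[-506,-383,-60],"angular":[0,0,-0.24],"jaw":1},{"translation":[-506,-383,-60],"angular":[0,0,-0.24],"jaw":1}]'
python3 - <<'E'
from h import *
delta([560,30,280],1.42)
E
```

```text
t: 1.7
ee_pos: [491.8, 146.1, 270.3]
orientation: [0.24, 3.132, 0.001]
ft_force: [1.0, 0.5, 0.0]
width: 87.7
grasp_force: 0.0
t 1.7 pos [491.8 146.1 270.3] shift [ -85.1 -104.3   -9.6] turnz -0.002024329625111232 jawyaw 1.418 j6 -1.15 tilt [ 0.001  0.    -1.   ]
```

```bash
python3 -m creep '[{"translation":[-85,-104,-10],"angular":[0,0,0],"jaw":1},{"translation":[-85,-104,-10],"angular":[0,0,0],"jaw":1},{"translation":[-85,-104,-10],"angular":[0,0,0],"jaw":1},{"translation":[-85,-104,-10],"angular":[0,0,0],"jaw":1},{"translation":[-85,-104,-10],"angular":[0,0,0],"jaw":1},{"translation":[-85,-104,-10],"angular":[0,0,0],"jaw":1},{"translation":[-85,-104,-10],"angular":[0,0,0],"jaw":1},{"translation":[-85,-104,-10],"angular":[0,0,0],"jaw":1}]'
python3 - <<'E'
from h import *
im,ci=snap('wrist','w1.png')
E
```

```text
t: 2.7
ee_pos: [558.9, 32.7, 279.8]
orientation: [0.238, 3.132, -0.0]
ft_force: [-0.9, -0.1, 0.1]
width: 88.1
grasp_force: 0.0
```

View pics/w1.png

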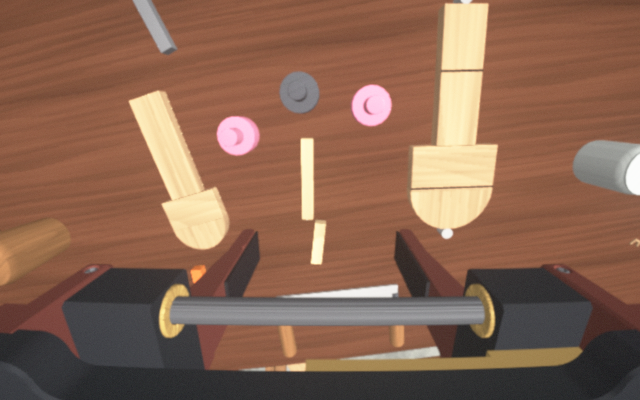

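The wrist view shows the long stick at (307,180), the short stick at (318,242) and the weight at (299,92). The big blank's lines are near (452,187) and (462,71), and the small blank is at (185,170).

```bash
cat >> h.py <<'E'
def poly(ci,o,yaw,xy,z):
    c,s=np.cos(yaw),np.sin(yaw)
    P=[(o[0]+c*x-s*y,o[1]+s*x+c*y,z) for x,y in xy]
    return P
def outline(hw,x0,x1,hx,hh):
    r=hw; a=np.linspace(-np.pi/2,np.pi/2,30); x1c=x1
    return [(-hx,-hh),(x0,-hh),(x0,-hw)]+None
E
python3 - <<'E'
from h import *
im,ci=snap('wrist')
lo,hi=(10,40,150),(28,170,255)
for b in blobs(im[:268],lo,hi,150):
    f=np.zeros((400,640),np.uint8);f[:268]=b
    y,x=np.nonzero(f)
    print(b.sum(),(x.mean().round(),y.mean().round()), 'z18',rect(ci,f,18),'z20',rect(ci,f,20),'z24',rect(ci,f,24))
# dark lines on big blank
hsv=cv2.cvtColor(im,cv2.COLOR_RGB2HSV)
g=cv2.cvtColor(im,cv2.COLOR_RGB2GRAY)
for name,cols,r0,r1 in (('head',range(416,489,4),180,196),('handle',range(446,482,3),63,79),('boundary',range(440,475,4),138,153)):
    pts=[]
    for c in cols:
        seg=255.-g[r0:r1,c]; seg=np.clip(seg-np.median(seg)-15,0,None)
        pts.append((c,r0+(seg*np.arange(r1-r0)).sum()/max(seg.sum(),1e-6)))
    w=px2w(ci,pts,24); ok=np.isfinite(w[:,0])
    p=np.polyfit(w[:,1],w[:,0],1); print(name,np.round(pts[::6],1).tolist(),'dx/dy',p, 'at y225,240',np.polyval(p,[225,240]))
# handle edges at rows
m=cv2.inRange(hsv,np.array(lo),np.array(hi))
L=[];Rr=[]
for r in range(15,130,8):
    cc=np.nonzero(m[r,425:500])[0]+425
    if len(cc)>20: L.append((cc.min()-.5,r));Rr.append((cc.max()+.5,r))
wl=px2w(ci,L,24);wr=px2w(ci,Rr,24)
pl=np.polyfit(wl[:,0],wl[:,1],1);pr=np.polyfit(wr[:,0],wr[:,1],1);print('handle edges',pl,pr,'mid at x=446,612',[(np.polyval(pl,x)+np.polyval(pr,x))/2 for x in(446,612)],[(np.polyval(pl,x)-np.polyval(pr,x)) for x in(446,612)])
print('weight', [ (round(d['score'],2),px2w(ci,[((d['rect'][0]+d['rect'][2])/2,(d['rect'][1]+d['rect'][3])/2)],30).round(1).tolist()) for d in ctrl.look_for('wrist','weight')])
bs=[b for b in blobs(im[:260],(90,10,20),(130,140,120),200)]
for b in bs:
    f=np.zeros((400,640),np.uint8);f[:260]=b
    print('dark',b.sum(),rect(ci,f,30))
print(R.from_matrix(np.array(ci['world_from_camera'])[:3,:3]).as_rotvec(),np.array(ci['world_from_camera'])[:3,3])
E
```

```text
30664 (np.float64(347.0), np.float64(157.0)) z18 [552.485  23.429 773.748 346.626  -1.461] z20 [552.149  23.526 770.088 344.986  -1.461] z24 [551.478  23.722 762.768 341.707  -1.461]
305 (np.float64(68.0), np.float64(165.0)) z18 [ 490.249 -379.828   92.809   23.88    -1.468] z20 [ 490.208 -377.823   92.37    23.767   -1.468] z24 [ 490.126 -373.812   91.492   23.541   -1.468]
2435 (np.float64(35.0), np.float64(243.0)) z18 [ 609.888 -484.361  234.69    70.47    -1.452] z20 [ 609.28  -481.861  233.58    70.137   -1.452] z24 [ 608.066 -476.861  231.359   69.47    -1.452]
head [[416.0, 188.3], [440.0, 187.6], [464.0, 186.7], [488.0, 185.8]] dx/dy [1.16823984e-01 5.89310699e+02] at y225,240 [615.59609511 617.34845487]
handle [[446.0, 70.4], [464.0, 70.0]] dx/dy [1.15663826e-01 4.18843197e+02] at y225,240 [444.86755775 446.60251514]
boundary [[440.0, 138.0], [464.0, 145.0]] dx/dy [4.06584561e-01 4.49955513e+02] at y225,240 [541.43703979 547.53580821]
handle edges [-1.86959168e-01  2.80334800e+02] [-6.52360471e-04  2.88208921e+02] mid at x=446,612 [np.float64(242.43448929821955), np.float64(226.8627324351152)] [np.float64(-90.966957093607), np.float64(-121.89388714330704)]
weight [(0.96, [[475.7, 109.5, 30.0]]), (0.78, [[443.7, 16.0, 30.0]]), (0.77, [[488.1, -88.0, 30.0]])]
[-0.24119766 -0.20716023  1.40665541] [481.56171002  44.09629814 440.80718977]
```

```bash
sed -i '/^def outline/,$d' h.py
python3 - <<'E'
from h import *
im,ci=snap('wrist')
hsv=cv2.cvtColor(im,cv2.COLOR_RGB2HSV)
for p in [(307,180),(318,242),(160,130),(200,220),(452,165),(440,30),(330,150),(400,30),(250,210),(299,95),(299,75)]: print(p,hsv[p[1],p[0]])
m=cv2.inRange(hsv,np.array((10,30,195)),np.array((30,135,255)))
m=cv2.morphologyEx(m,cv2.MORPH_CLOSE,np.ones((5,5)))
m[268:]=0
n,L,st,ce=cv2.connectedComponentsWithStats(m)
for i in range(1,n):
    if st[i,4]>150:
        f=(L==i).astype(np.uint8);print(ce[i].round(),st[i,4],'z18',rect(ci,f,18),'z20',rect(ci,f,20),'z24',rect(ci,f,24))
d=cv2.inRange(hsv,np.array((80,0,0)),np.array((140,110,110)));d[:60]=0;d[125:]=0
n,L,st,ce=cv2.connectedComponentsWithStats(d)
for i in range(1,n):
    if st[i,4]>150: print('dark',ce[i],st[i],rect(ci,(L==i).astype(np.uint8),30))
E
```

```text
(307, 180) [ 26  47 254]
(318, 242) [ 27  36 255]
(160, 130) [ 20  85 247]
(200, 220) [ 20  80 248]
(452, 165) [ 21  73 251]
(440, 30) [ 14 101 137]
(330, 150) [  9 133 150]
(400, 30) [  9 133 134]
(250, 210) [ 10 132 153]
(299, 95) [132   9 137]
(299, 75) [130  11 140]
[457. 129.] 12222 z18 [ 5.27989e+02  2.36141e+02  3.42219e+02  1.32936e+02 -1.33000e-01] z20 [ 5.27770e+02  2.35231e+02  3.40600e+02  1.32307e+02 -1.33000e-01] z24 [ 5.27331e+02  2.33412e+02  3.37362e+02  1.31049e+02 -1.33000e-01]
[180. 175.] 6893 z18 [ 5.33896e+02 -1.97117e+02  2.56196e+02  9.99200e+01  1.12000e-01] z20 [ 5.33649e+02 -1.95977e+02  2.54984e+02  9.94470e+01  1.12000e-01] z24 [ 5.33154e+02 -1.93696e+02  2.52560e+02  9.85020e+01  1.12000e-01]
[307. 178.] 1063 z18 [ 5.71194e+02 -1.28900e+00  1.29601e+02  1.97320e+01 -1.67000e-01] z20 [ 5.70770e+02 -1.07600e+00  1.28989e+02  1.96390e+01 -1.67000e-01] z24 [ 5.69923e+02 -6.48000e-01  1.27762e+02  1.94520e+01 -1.67000e-01]
[318. 242.] 525 z18 [ 6.80042e+02 -1.14500e+00  8.06000e+01  2.02870e+01 -2.50000e-01] z20 [ 6.79103e+02 -9.32000e-01  8.02190e+01  2.01910e+01 -2.50000e-01] z24 [ 6.77226e+02 -5.06000e-01  7.94560e+01  1.99990e+01 -2.50000e-01]
[  3. 258.] 155 z18 [ 6.28209e+02 -5.78972e+02  4.67830e+01  1.82910e+01 -5.29000e-01] z20 [ 6.27516e+02 -5.76025e+02  4.65620e+01  1.82050e+01 -5.29000e-01] z24 [ 6.26129e+02 -5.70132e+02  4.61190e+01  1.80320e+01 -5.29000e-01]
```

```bash
python3 - <<'E'
from h import *
delta([570,-1.5,90],1.404)
E
```

```text
t 2.9 pos [559.1  32.3 279.8] shift [-16.  -31.7 189.8] turnz 0.014048804083593769 jawyaw 1.418 j6 -1.38 tilt [ 0.  0. -1.]
```

```bash
python3 -m creep '[{"translation":[-16,-32,190],"angular":[0,0,0.014],"jaw":1},{"translation":[-16,-32,190],"angular":[0,0,0.014],"jaw":1},{"translation":[-16,-32,190],"angular":[0,0,0.014],"jaw":1},{"translation":[-16,-32,190],"angular":[0,0,0.014],"jaw":1},{"translation":[-16,-32,190],"angular":[0,0,0.014],"jaw":1},{"translation":[-16,-32,190],"angular":[0,0,0.014],"jaw":1},{"translation":[-16,-32,190],"angular":[0,0,0.014],"jaw":1},{"translation":[-16,-32,190],"angular":[0,0,0.014],"jaw":1}]'
python3 - <<'E'
from h import *
im,ci=snap('wrist','w2.png')
hsv=cv2.cvtColor(im,cv2.COLOR_RGB2HSV)
m=cv2.inRange(hsv,np.array((10,15,195)),np.array((35,135,255)))
n,L,st,ce=cv2.connectedComponentsWithStats(m)
for i in range(1,n):
    if st[i,4]>400: print(ce[i].round(),st[i],'z18',rect(ci,(L==i).astype(np.uint8),18))
delta([570,-1.5,4],1.404)
E
```

```text
t: 3.9
ee_pos: [570.7, -1.6, 91.1]
orientation: [0.261, 3.128, 0.0]
ft_force: [0.5, 0.2, 0.3]
width: 87.9
grasp_force: 0.0
[589. 129.] [  509     9   131   210 17601] z18 [ 5.32034e+02  2.36240e+02  1.71108e+02  1.31450e+02 -1.13000e-01]
[ 97. 170.] [   11    53   187   233 15965] z18 [ 5.19613e+02 -1.97735e+02  2.26273e+02  1.02625e+02  1.22000e-01]
[328. 201.] [ 317  134   22  139 2901] z18 [ 5.71182e+02 -1.06700e+00  1.29606e+02  1.84200e+01 -1.56000e-01]
[569. 242.] [ 506  215  133   62 5715] z18 [651.765 222.703 133.126  64.312   1.451]
[348. 284.] [339 270  20  28 470] z18 [ 6.51359e+02  6.11700e+00  3.06310e+01  1.84920e+01 -1.70000e-01]
[170. 312.] [160 286  28  51 615] z18 [ 6.55079e+02 -1.78240e+02  6.90420e+01  2.40700e+01 -4.83000e-01]
t 3.95 pos [570.5  -1.7  90.8] shift [ 0.7  0.1 86.8] turnz 0.0002537646513691705 jawyaw 1.404 j6 -1.43 tilt [ 0.002 -0.    -1.   ]
```

View pics/w2.png

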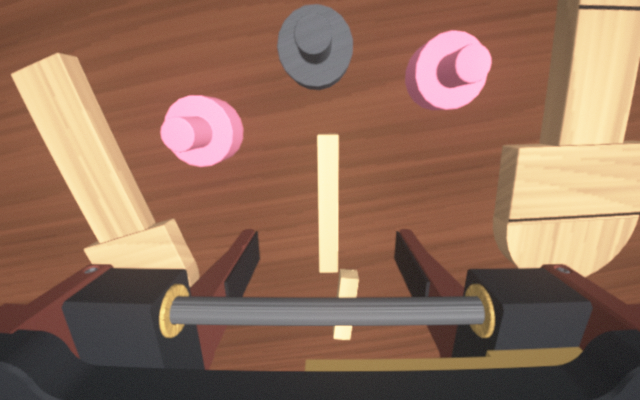

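The long stick sits centred between the fingers, measuring 129.6 x 18.4 mm. I'll descend and grip.

```bash
python3 -m creep '[{"translation":[0,0,50],"angular":[0,0,-0.01],"jaw":1},{"translation":[0,0,80],"angular":[0,0,-0.01],"jaw":1},{"translation":[0,0,87],"angular":[0,0,-0.01],"jaw":1},{"translation":[0,0,87],"angular":[0,0,-0.01],"jaw":1},{"translation":[0,0,87],"angular":[0,0,-0.01],"jaw":0},{"translation":[0,0,87],"angular":[0,0,-0.01],"jaw":0},{"translation":[0,0,87],"angular":[0,0,-0.01],"jaw":0},{"translation":[0,0,87],"angular":[0,0,-0.01],"jaw":0}]'
python3 - <<'E'
from h import *
delta([615.3,222.9,130],-0.116)
E
```

```text
t: 4.95
ee_pos: [570.1, -1.9, 3.1]
orientation: [0.246, 3.132, 0.0]
ft_force: [0.4, 0.5, -0.3]
width: 51.5
grasp_force: 0.0
t 4.95 pos [570.1  -1.9   3.1] shift [  -9.6  229.1 -126.9] turnz 1.5299829650782297 jawyaw 1.414 j6 -1.44 tilt [ 0. -0. -1.]
```

```bash
python3 -m creep '[{"translation":[0,0,0],"angular":[0,0,0],"jaw":0},{"translation":[0,0,0],"angular":[0,0,0],"jaw":0},{"translation":[0,0,0],"angular":[0,0,0],"jaw":0},{"translation":[0,0,0],"angular":[0,0,0],"jaw":0},{"translation":[0,0,0],"angular":[0,0,0],"jaw":0},{"translation":[0,0,0],"angular":[0,0,0],"jaw":0},{"translation":[0,0,-40],"angular":[0,0,0],"jaw":0},{"translation":[0,0,-87],"angular":[0,0,0],"jaw":0}]'
python3 - <<'E'
from h import *
delta([615.3,222.9,130],-0.116)
E
```

```text
t: 5.95
ee_pos: [569.1, -1.8, 89.8]
orientation: [-0.246, -3.129, 0.0]
ft_force: [0.6, -0.5, 0.3]
width: 17.6
grasp_force: 30.0
t 5.95 pos [569.1  -1.8  89.8] shift [-10.4 229.2 -40.3] turnz 1.529991110601312 jawyaw 1.414 j6 -1.44 tilt [-0.003  0.    -1.   ]
```

```bash
python3 -m creep '[{"translation":[-10,229,-40],"angular":[0,0,1.53],"jaw":0},{"translation":[-10,229,-40],"angular":[0,0,1.53],"jaw":0},{"translation":[-10,229,-40],"angular":[0,0,1.53],"jaw":0},{"translation":[-10,229,-40],"angular":[0,0,1.53],"jaw":0},{"translation":[-10,229,-40],"angular":[0,0,1.53],"jaw":0},{"translation":[-10,229,-40],"angular":[0,0,1.53],"jaw":0},{"translation":[-10,229,-40],"angular":[0,0,1.53],"jaw":0},{"translation":[-10,229,-40],"angular":[0,0,1.53],"jaw":0}]'
python3 - <<'E'
from h import *
im,ci=snap('wrist','w3.png')
delta([615.3,222.9,80],-0.116)
E
```

```text
t: 6.95
ee_pos: [615.4, 222.8, 129.5]
orientation: [-2.299, -2.14, 0.001]
ft_force: [0.2, 0.2, 0.0]
width: 17.8
grasp_force: 30.0
t 7.0 pos [615.4 222.8 129.6] shift [ 0.1 -0.1 49.6] turnz 0.03679408741360346 jawyaw -0.079 j6 0.41 tilt [-0. -0. -1.]
```

View pics/w3.png

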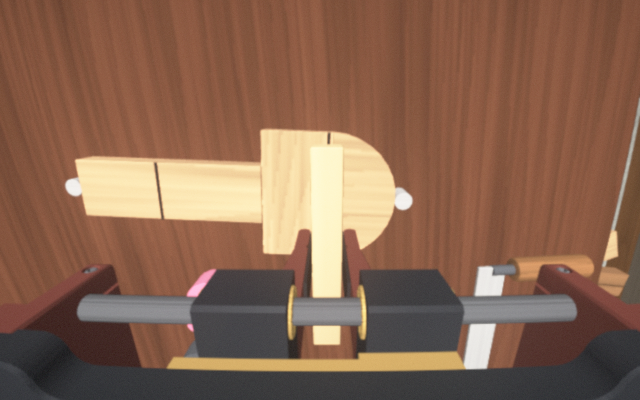

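The stick is held over the head. The head line's visible end is near (329,138) and the handle line runs from (156,163) to (161,218).

```bash
python3 - <<'E'
from h import *
im=cv2.cvtColor(cv2.imread('pics/w3.png'),cv2.COLOR_BGR2RGB);ci=ctrl.camera_info('wrist')
g=cv2.cvtColor(im,cv2.COLOR_RGB2GRAY).astype(float)
def cl(rows,c0,c1):
    p=[]
    for r in rows:
        s=255-g[r,c0:c1];s=np.clip(s-np.median(s)-15,0,None);p.append((c0+(s*np.arange(c1-c0)).sum()/s.sum(),r))
    return np.array(p)
hl=cl(range(166,214,3),150,170);w=px2w(ci,hl,24);p=np.polyfit(w[:,1],w[:,0],1);print('handle',p,np.polyval(p,242.6))
h2=cl(range(134,145,2),322,336);w=px2w(ci,h2,24);print('headline',h2[::2].tolist(),w[::2].round(1).tolist())
# edges with blue channel step along columns
b=im[:,:,2].astype(float)
def edge(cols,r0,r1,sgn):
    return [(c,r0+.5+np.argmax(sgn*np.diff(cv2.GaussianBlur(b[r0:r1,c:c+1],(1,3),0)[:,0]))) for c in cols]
for n,cols,r0,r1,s in(('handle-y',range(170,255,8),205,235,-1),('handle+y',range(90,255,8),150,175,1),('head-y',range(268,300,6),245,262,-1),('head+y',range(268,322,6),122,140,1)):
    e=edge(cols,r0,r1,s);w=px2w(ci,e,24);q=np.polyfit(w[:,0],w[:,1],1);print(n,q,np.mean(w[:,:2],0),np.std(w[:,1]-np.polyval(q,w[:,0])))
# held stick top: rect corners of visible end
st=cl  # stick edges, z approx tcp+15
for z in (143,145):
    l=[];
    for r in range(160,225,8):
        d=np.diff(cv2.GaussianBlur(b[r:r+1,295:360],(3,1),0)[0]);
        l.append((295.5+np.argmax(d[:30]),295.5+30+np.argmin(d[30:]),r))
    l=np.array(l);
    a=px2w(ci,l[:,[0,2]],z);c=px2w(ci,l[:,[1,2]],z);m=(a+c)/2;q=np.polyfit(m[:,1],m[:,0],1);print('stick',z,q,'x at tcp y',np.polyval(q,222.8),'w',np.mean(np.linalg.norm(c-a,axis=1)),'far end',px2w(ci,[(326,146),(326,345)],z).round(1).tolist())
E
```

```text
handle [1.24391728e-01 4.16894007e+02] 447.071440040481
headline [[328.5793103448276, 134.0], [328.39464882943145, 138.0], [328.144, 142.0]] [[623.2, 285.5, 24.0], [622.7, 281.8, 24.0], [622.2, 278.1, 24.0]]
handle-y [-1.29456585e-01  2.72627028e+02] [493.66419142 208.71894791] 0.30960394133518515
handle+y [-1.23356042e-01  3.32984847e+02] [466.35390266 275.45727569] 0.3281246080586341
head-y [-2.84089846e-02  1.81669203e+02] [564.83311753 165.62286748] 1.2179150818521123
head+y [-1.32450195e-01  3.70481716e+02] [589.32971542 292.42487992] 0.2384894697440008
stick 143 [7.99631829e-02 5.98206291e+02] x at tcp y 616.0220886322401 w 16.820857760720966 far end [[621.1, 286.5, 143.0], [610.5, 155.5, 143.0]]
stick 145 [7.99631829e-02 5.98211036e+02] x at tcp y 616.0268330320995 w 16.592919745705053 far end [[621.1, 286.7, 145.0], [610.7, 157.5, 145.0]]
```

```bash
python3 - <<'E'
from h import *
delta([615.4,224.7,27.8],-0.122)
E
```

```text
t 7.0 pos [615.4 222.8 129.6] shift [  1.9  -0.2 101.8] turnz 0.04279408741360324 jawyaw -0.079 j6 0.41 tilt [-0. -0. -1.]
```

```bash
python3 -m creep '[{"translation":[2,0,50],"angular":[0,0,0.043],"jaw":0},{"translation":[2,0,85],"angular":[0,0,0.043],"jaw":0},{"translation":[2,0,96],"angular":[0,0,0.043],"jaw":0},{"translation":[2,0,102],"angular":[0,0,0.043],"jaw":0},{"translation":[2,0,102],"angular":[0,0,0.043],"jaw":0},{"translation":[2,0,102],"angular":[0,0,0.043],"jaw":0.5},{"translation":[2,0,102],"angular":[0,0,0.043],"jaw":0.5},{"translation":[2,0,102],"angular":[0,0,0.043],"jaw":0.5}]'
python3 -m creep '[{"translation":[0,0,-40],"angular":[0,0,0],"jaw":1},{"translation":[0,0,-90],"angular":[0,0,0],"jaw":1},{"translation":[0,0,-90],"angular":[0,0,0],"jaw":1},{"translation":[0,0,-90],"angular":[0,0,0],"jaw":1},{"translation":[0,-50,-110],"angular":[0,0,0],"jaw":1},{"translation":[0,-100,-130],"angular":[0,0,0],"jaw":1},{"translation":[0,-100,-130],"angular":[0,0,0],"jaw":1},{"translation":[0,-100,-130],"angular":[0,0,0],"jaw":1}]'
python3 - <<'E'
from h import *
snap('wrist','w4.png')
delta([677,-1,90],-0.25+np.pi/2)
E
```

```text
t: 8.0
ee_pos: [616.1, 224.9, 28.3]
orientation: [2.338, 2.098, 0.001]
ft_force: [0.0, 0.3, 0.0]
width: 42.7
grasp_force: 0.0
t: 9.0
ee_pos: [516.6, 235.6, 156.9]
orientation: [-2.338, -2.098, 0.001]
ft_force: [1.1, 0.2, 0.1]
width: 87.7
grasp_force: 0.0
t 9.05 pos [517.  235.5 156.8] shift [-217.7  184.8   66.8] turnz -1.4294211206100451 jawyaw -0.109 j6 0.52 tilt [-0.001 -0.    -1.   ]
```

View pics/w4.png

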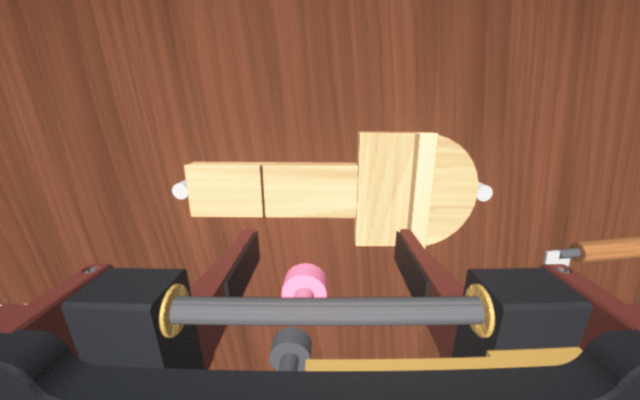

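```bash
python3 - <<'E'
from h import *
im=cv2.cvtColor(cv2.imread('pics/w4.png'),cv2.COLOR_BGR2RGB);ci=ctrl.camera_info('wrist')
g=cv2.cvtColor(im,cv2.COLOR_RGB2GRAY)
hsv=cv2.cvtColor(im,cv2.COLOR_RGB2HSV)
for r in (150,180,210,235): print(r,g[r,405:445].tolist())
for c in (425,430): print(c,g[126:142,c].tolist(), g[236:252,c].tolist())
E
```

```text
150 [227, 227, 227, 226, 225, 226, 227, 227, 215, 185, 173, 176, 181, 212, 239, 247, 249, 248, 248, 248, 246, 246, 245, 246, 245, 245, 245, 246, 246, 245, 244, 234, 232, 233, 234, 235, 234, 233, 234, 235]
180 [235, 234, 235, 236, 235, 226, 202, 175, 171, 177, 200, 232, 245, 248, 248, 247, 246, 245, 245, 245, 245, 245, 245, 245, 245, 245, 243, 239, 229, 226, 225, 224, 226, 225, 225, 225, 227, 229, 231, 232]
210 [232, 233, 228, 207, 173, 164, 169, 185, 221, 243, 245, 245, 245, 244, 244, 244, 244, 243, 244, 244, 243, 243, 243, 241, 232, 224, 222, 224, 224, 227, 227, 228, 227, 227, 229, 229, 229, 227, 228, 227]
235 [109, 109, 110, 110, 109, 110, 112, 111, 131, 172, 219, 239, 243, 243, 242, 243, 242, 242, 241, 240, 238, 232, 228, 232, 233, 232, 231, 232, 231, 233, 232, 231, 232, 232, 233, 232, 232, 232, 232, 232]
425 [109, 110, 108, 109, 111, 127, 187, 236, 247, 248, 248, 248, 248, 247, 247, 248] [239, 240, 239, 239, 239, 237, 233, 232, 228, 217, 200, 181, 154, 124, 107, 107]
430 [109, 110, 110, 112, 111, 127, 183, 233, 246, 246, 246, 246, 246, 246, 246, 245] [235, 237, 238, 239, 239, 239, 238, 228, 187, 135, 114, 114, 114, 112, 112, 111]
```

```bash
python3 - <<'E'
from h import *
ci=ctrl.camera_info('wrist')
a=px2w(ci,[(418,150),(415.5,180),(413,210)],42);b=px2w(ci,[(435.5,150),(432.3,180),(428.8,210)],42)
print(((a+b)/2).round(1).tolist(),np.linalg.norm(a-b,axis=1)); print(px2w(ci,[(428,131.8),(416,244)],42).round(1).tolist())
E
```

```text
[[621.9, 271.6, 42.0], [618.7, 241.3, 42.0], [615.2, 209.0, 42.0]] [17.58775226 17.39415108 16.88714969]
[[623.3, 289.3, 42.0], [609.5, 169.9, 42.0]]
```

The long stick lies on the line within about 1 mm. Next is the short stick.

```bash
python3 -m creep '[{"translation":[-218,185,67],"angular":[0,0,-1.43],"jaw":1},{"translation":[-218,185,67],"angular":[0,0,-1.43],"jaw":1},{"translation":[-218,185,67],"angular":[0,0,-1.43],"jaw":1},{"translation":[-218,185,67],"angular":[0,0,-1.43],"jaw":1},{"translation":[-218,185,67],"angular":[0,0,-1.43],"jaw":1},{"translation":[-218,185,67],"angular":[0,0,-1.43],"jaw":1},{"translation":[-218,185,67],"angular":[0,0,-1.43],"jaw":1},{"translation":[-218,185,67],"angular":[0,0,-1.43],"jaw":1}]'
python3 - <<'E'
from h import *
im,ci=snap('wrist','w5.png')
hsv=cv2.cvtColor(im,cv2.COLOR_RGB2HSV)
m=cv2.inRange(hsv,np.array((10,15,195)),np.array((35,135,255)))
n,L,st,ce=cv2.connectedComponentsWithStats(m)
for i in range(1,n):
    if st[i,4]>400: print(ce[i].round(),st[i],'z18',rect(ci,(L==i).astype(np.uint8),18))
delta([677,-1,4],1.32)
E
```

```text
t: 10.05
ee_pos: [677.1, -2.3, 89.0]
orientation: [-0.385, -3.116, 0.0]
ft_force: [-0.2, -0.1, -0.2]
width: 87.9
grasp_force: 0.0
[ 78. 130.] [    0     0   166   242 19666] z18 [ 5.53515e+02 -1.93077e+02  2.15490e+02  1.02801e+02  1.10000e-01]
[573.  74.] [  505     0   135   171 19464] z18 [ 6.26910e+02  2.20298e+02  1.38664e+02  1.21930e+02 -1.23000e-01]
[329. 211.] [ 319  170   22   83 1718] z18 [ 6.81212e+02 -1.03200e+00  7.70460e+01  1.85910e+01 -2.55000e-01]
[170. 312.] [159 285  29  52 622] z18 [ 7.45306e+02 -1.82713e+02  6.85930e+01  2.38350e+01 -5.62000e-01]
t 10.1 pos [677.1  -2.2  89. ] shift [ 0.2  1.2 85. ] turnz 0.01020087768400968 jawyaw 1.33 j6 -1.35 tilt [-0.001 -0.    -1.   ]
```

```bash
python3 -m creep '[{"translation":[-3.5,2,50],"angular":[0,0,0.01],"jaw":1},{"translation":[-3.5,2,80],"angular":[0,0,0.01],"jaw":0.8},{"translation":[-3.5,2,85.5],"angular":[0,0,0.01],"jaw":0.6},{"translation":[-3.5,2,85.5],"angular":[0,0,0.01],"jaw":0},{"translation":[-3.5,2,85.5],"angular":[0,0,0.01],"jaw":0},{"translation":[-3.5,2,85.5],"angular":[0,0,0.01],"jaw":0},{"translation":[-3.5,2,85.5],"angular":[0,0,0.01],"jaw":0},{"translation":[-3.5,2,85.5],"angular":[0,0,0.01],"jaw":0}]'
python3 -m creep '[{"translation":[0,0,0],"angular":[0,0,0],"jaw":0},{"translation":[0,0,0],"angular":[0,0,0],"jaw":0},{"translation":[0,0,0],"angular":[0,0,0],"jaw":0},{"translation":[0,0,-50],"angular":[0,0,0],"jaw":0},{"translation":[0,0,-100],"angular":[0,0,0],"jaw":0},{"translation":[0,0,-126],"angular":[0,0,0],"jaw":0},{"translation":[0,0,-126],"angular":[0,0,0],"jaw":0},{"translation":[0,0,-126],"angular":[0,0,0],"jaw":0}]'
python3 - <<'E'
from h import *
delta([447.2,244.3,130],-0.122)
E
```

```text
t: 11.1
ee_pos: [680.7, -0.1, 5.7]
orientation: [0.406, 3.115, 0.0]
ft_force: [0.5, -0.4, 0.6]
width: 21.3
grasp_force: 0.0
t: 12.1
ee_pos: [679.6, -0.1, 129.7]
orientation: [-0.406, -3.113, 0.0]
ft_force: [0.1, 0.3, -0.8]
width: 18.1
grasp_force: 30.0
t 12.1 pos [ 6.796e+02 -1.000e-01  1.297e+02] shift [2.873e+02 1.767e+02 2.000e-01] turnz 1.433490004934454 jawyaw 1.311 j6 -1.33 tilt [-0.002  0.    -1.   ]
```

```bash
python3 -m creep '[{"translation":[287,177,0],"angular":[0,0,1.433],"jaw":0},{"translation":[287,177,0],"angular":[0,0,1.433],"jaw":0},{"translation":[287,177,0],"angular":[0,0,1.433],"jaw":0},{"translation":[287,177,0],"angular":[0,0,1.433],"jaw":0},{"translation":[287,177,0],"angular":[0,0,1.433],"jaw":0},{"translation":[287,177,0],"angular":[0,0,1.433],"jaw":0},{"translation":[287,177,0],"angular":[0,0,1.433],"jaw":0},{"translation":[287,177,0],"angular":[0,0,1.433],"jaw":0}]'
python3 - <<'E'
from h import *
snap('wrist','w6.png')
delta([447.2,244.3,28.2],-0.122)
E
```

```text
t: 13.1
ee_pos: [447.0, 244.5, 129.4]
orientation: [-2.356, -2.077, 0.005]
ft_force: [-0.7, -0.4, 0.8]
width: 18.1
grasp_force: 30.0
t 13.15 pos [447.2 244.3 129.5] shift [1.000e-01 3.000e-01 1.013e+02] turnz -0.0090644007995071 jawyaw -0.131 j6 0.61 tilt [-0.003 -0.002 -1.   ]
```

View pics/w6.png

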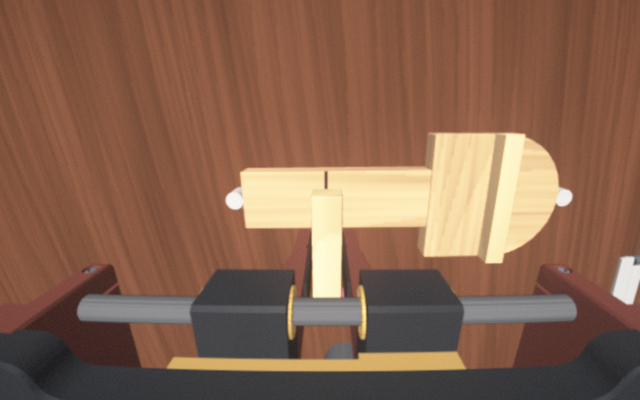

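```bash
python3 - <<'E'
from h import *
im=cv2.cvtColor(cv2.imread('pics/w6.png'),cv2.COLOR_BGR2RGB);ci=ctrl.camera_info('wrist')
g=cv2.cvtColor(im,cv2.COLOR_RGB2GRAY)
print(g[184:202:1,327].tolist(),g[286:304,327].tolist(),g[200,305:350].tolist(),g[240,305:350].tolist())
for r in(175,180,185):print(g[r,318:334].tolist())
print(g[160:178,300].tolist(),g[220:236,300].tolist())
for z in(143,145):print(z,px2w(ci,[(327,190.5),(327,296.5)],z).round(1).tolist())
print(px2w(ci,[(326,175),(326,185)],24).round(1).tolist(),px2w(ci,[(300,167.5),(300,228)],24).round(1).tolist())
E
```

```text
[169, 166, 168, 168, 181, 206, 219, 223, 225, 227, 226, 228, 236, 241, 240, 239, 239, 240] [245, 245, 245, 246, 246, 245, 245, 245, 245, 244, 234, 193, 134, 116, 118, 127, 133, 141] [231, 232, 232, 231, 231, 233, 237, 241, 243, 244, 244, 243, 244, 244, 244, 243, 242, 242, 241, 241, 240, 239, 239, 239, 237, 238, 237, 237, 237, 237, 236, 236, 236, 235, 235, 233, 224, 210, 226, 231, 233, 232, 231, 231, 231] [110, 109, 108, 97, 85, 84, 148, 230, 243, 244, 244, 244, 244, 244, 245, 245, 245, 245, 245, 246, 245, 245, 244, 245, 245, 244, 245, 245, 244, 244, 244, 244, 243, 245, 243, 239, 211, 132, 89, 88, 100, 111, 110, 108, 109]
[226, 224, 225, 225, 225, 215, 167, 104, 101, 158, 211, 224, 224, 225, 224, 223]
[226, 227, 226, 227, 225, 217, 170, 106, 98, 158, 210, 224, 225, 225, 224, 226]
[232, 232, 233, 231, 232, 224, 176, 106, 104, 166, 222, 231, 232, 232, 231, 232]
[121, 118, 117, 117, 116, 118, 128, 164, 198, 204, 207, 218, 230, 232, 229, 227, 226, 227] [233, 233, 230, 231, 230, 230, 226, 202, 151, 117, 111, 110, 110, 109, 112, 109]
143 [[453.5, 283.7, 143.0], [444.5, 215.7, 143.0]]
145 [[453.6, 284.2, 145.0], [444.7, 217.1, 145.0]]
[[450.3, 267.9, 24.0], [449.0, 257.9, 24.0]] [[426.2, 278.6, 24.0], [416.1, 216.0, 24.0]]
```

The short stick is centred over the handle line, which shows at col 326, rows 172-190. I'll lower and release it.

```bash
python3 -m creep '[{"translation":[0,-0.5,50],"angular":[0,0,-0.009],"jaw":0},{"translation":[0,-0.5,85],"angular":[0,0,-0.009],"jaw":0},{"translation":[0,-0.5,96],"angular":[0,0,-0.009],"jaw":0},{"translation":[0,-0.5,101.5],"angular":[0,0,-0.009],"jaw":0},{"translation":[0,-0.5,101.5],"angular":[0,0,-0.009],"jaw":0},{"translation":[0,-0.5,101.5],"angular":[0,0,-0.009],"jaw":0.5},{"translation":[0,-0.5,101.5],"angular":[0,0,-0.009],"jaw":0.5},{"translation":[0,-0.5,101.5],"angular":[0,0,-0.009],"jaw":0.5}]'
python3 -m creep '[{"translation":[0,0,-40],"angular":[0,0,0],"jaw":1},{"translation":[0,0,-90],"angular":[0,0,0],"jaw":1},{"translation":[0,0,-140],"angular":[0,0,0],"jaw":1},{"translation":[0,60,-190],"angular":[0,0,0],"jaw":1},{"translation":[0,80,-190],"angular":[0,0,0],"jaw":1},{"translation":[0,80,-190],"angular":[0,0,0],"jaw":1},{"translation":[0,80,-190],"angular":[0,0,0],"jaw":1},{"translation":[0,80,-190],"angular":[0,0,0],"jaw":1}]'
python3 - <<'E'
from h import *
snap('wrist','w7.png')
delta([480,-195,150],0.11+np.pi/2)
E
```

```text
t: 14.15
ee_pos: [448.3, 244.8, 30.1]
orientation: [2.343, 2.093, 0.001]
ft_force: [-0.3, -0.0, -0.2]
width: 42.9
grasp_force: 0.0
t: 15.15
ee_pos: [525.9, 235.5, 218.7]
orientation: [-2.342, -2.093, 0.004]
ft_force: [-0.1, -0.2, -1.0]
width: 88.1
grasp_force: 0.0
t 15.2 pos [526.1 235.7 218.9] shift [-433.1    2.3   69.3] turnz 1.3489563947068564 jawyaw -0.112 j6 0.51 tilt [-0.002 -0.001 -1.   ]
```

View pics/w7.png

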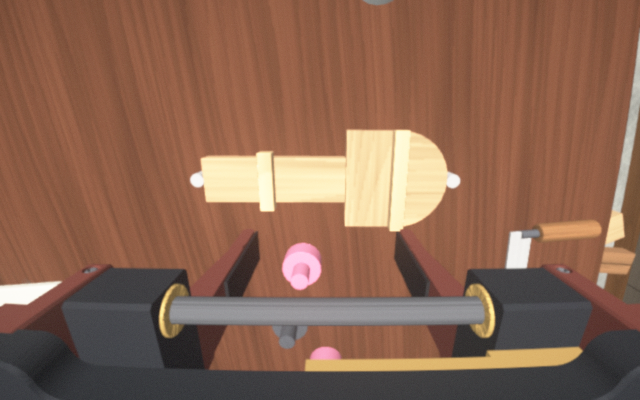

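```bash
python3 - <<'E'
from h import *
ci=ctrl.camera_info('wrist')
a=px2w(ci,[(258,152),(272.5,152),(261,210.5),(275,210)],42);print('short',a.round(1).tolist(),a.mean(0).round(1))
a=px2w(ci,[(394.5,130.5),(410,130.5),(390.5,230),(404.5,230)],42);print('long',a.round(1).tolist(),a.mean(0).round(1))
delta([525,-197,130],0.11+np.pi/2)
E
```

```text
short [[448.0, 282.3, 42.0], [465.6, 280.3, 42.0], [438.1, 207.7, 42.0], [456.3, 206.4, 42.0]] [452.  244.2  42. ]
long [[614.2, 289.2, 42.0], [632.6, 287.2, 42.0], [603.3, 161.7, 42.0], [621.8, 159.5, 42.0]] [618.  224.4  42. ]
t 15.2 pos [526.1 235.7 218.9] shift [-430.    47.3   89.2] turnz 1.3489563947068564 jawyaw -0.112 j6 0.51 tilt [-0.002 -0.001 -1.   ]
```

```bash
python3 - <<'E'
from h import *
im=cv2.cvtColor(cv2.imread('pics/w7.png'),cv2.COLOR_BGR2RGB);ci=ctrl.camera_info('wrist')
g=cv2.cvtColor(im,cv2.COLOR_RGB2GRAY).astype(int)
for r in (165,180,195): print(r,'end',g[r,196:212].tolist(),'short',g[r,252:282].tolist())
for r in (145,180,215): print(r,'headback',g[r,338:352].tolist(),'long',g[r,384:416].tolist())
c=np.array(ci['world_from_camera'])[:3,3];print(c)
E
```

```text
165 end [115, 114, 115, 118, 141, 194, 228, 238, 240, 240, 239, 240, 239, 239, 240, 240] short [234, 234, 235, 234, 238, 246, 247, 246, 246, 245, 244, 243, 244, 242, 241, 240, 239, 239, 233, 193, 143, 156, 208, 227, 229, 230, 230, 229, 229, 227]
180 end [248, 248, 248, 249, 248, 249, 247, 244, 240, 238, 239, 238, 238, 238, 239, 238] short [237, 236, 236, 236, 237, 239, 246, 249, 250, 250, 250, 250, 249, 249, 248, 248, 248, 248, 247, 242, 200, 147, 167, 222, 235, 236, 237, 237, 236, 236]
195 end [122, 125, 122, 120, 119, 121, 120, 120, 147, 208, 233, 237, 238, 238, 239, 238] short [238, 239, 239, 239, 239, 239, 241, 247, 250, 251, 251, 250, 250, 249, 249, 249, 248, 248, 248, 248, 240, 192, 151, 183, 227, 236, 239, 238, 238, 238]
145 headback [117, 116, 116, 115, 115, 113, 117, 127, 170, 223, 232, 230, 227, 230] long [230, 229, 229, 227, 227, 226, 228, 223, 197, 182, 202, 235, 248, 249, 249, 248, 247, 248, 247, 247, 246, 247, 248, 247, 245, 239, 231, 232, 235, 234, 235, 234]
180 headback [239, 238, 239, 239, 239, 240, 234, 219, 232, 237, 237, 236, 235, 236] long [235, 235, 234, 237, 236, 226, 191, 176, 211, 243, 247, 247, 248, 247, 247, 245, 246, 245, 245, 245, 245, 244, 240, 228, 230, 230, 230, 231, 230, 231, 230, 231]
215 headback [116, 114, 116, 114, 113, 127, 180, 231, 238, 236, 233, 235, 238, 240] long [228, 231, 229, 213, 184, 168, 201, 239, 245, 245, 245, 244, 243, 244, 243, 243, 242, 242, 242, 239, 232, 234, 235, 235, 234, 235, 235, 234, 234, 235, 235, 234]
[536.15689137 313.97154752 379.84752534]
```

```bash
python3 - <<'E'
from h import *
ci=ctrl.camera_info('wrist')
s=px2w(ci,[(263.7,165),(264.7,180),(265.8,195)],42);l=px2w(ci,[(401.7,145),(399.2,180),(396.9,215)],42)
e=px2w(ci,[(200.7,165),(204.6,195)],24);h=px2w(ci,[(345.9,145),(343.9,215)],24)
print('short',s.round(1).tolist());print('long',l.round(1).tolist());print('end',e.round(1).tolist(),'headback',h.round(1).tolist())
u=np.array([np.cos(-.122),np.sin(-.122),0])
print('along-axis: short',(s@u).mean(),'long',(l@u).mean(),'end+85',(e@u).mean()+85,'headback+65',(h@u).mean()+65)
E
```

```text
short [[452.1, 265.8, 42.0], [450.0, 247.0, 42.0], [448.0, 227.6, 42.0]]
long [[622.0, 271.1, 42.0], [617.3, 228.1, 42.0], [612.6, 181.8, 42.0]]
end [[365.2, 272.9, 24.0], [360.7, 232.4, 24.0]] headback [[556.0, 276.7, 24.0], [544.5, 183.0, 24.0]]
along-axis: short 416.6361282650669 long 585.0790831078835 end+85 414.5014390030444 headback+65 583.162568611405
```

Both sticks are within about 2 mm of their lines, which is acceptable. On to the small blank.

```bash
python3 -m creep '[{"translation":[-430,47,20],"angular":[0,0,1.349],"jaw":1},{"translation":[-430,47,20],"angular":[0,0,1.349],"jaw":1},{"translation":[-430,47,20],"angular":[0,0,1.349],"jaw":1},{"translation":[-430,47,20],"angular":[0,0,1.349],"jaw":1},{"translation":[-430,47,20],"angular":[0,0,1.349],"jaw":1},{"translation":[-430,47,60],"angular":[0,0,1.349],"jaw":1},{"translation":[-430,47,89],"angular":[0,0,1.349],"jaw":1},{"translation":[-430,47,89],"angular":[0,0,1.349],"jaw":1}]'
python3 - <<'E'
from h import *
im,ci=snap('wrist','w8.png')
delta([525,-197,8],0.11+np.pi/2)
E
```

```text
t: 16.2
ee_pos: [523.9, -198.2, 128.3]
orientation: [-3.136, -0.165, 0.006]
ft_force: [-0.3, 1.2, 1.0]
width: 87.7
grasp_force: 0.0
t 16.25 pos [ 524.1 -198.3  128. ] shift [  1.5  -1.  120. ] turnz -0.0038801408154096606 jawyaw -1.465 j6 1.08 tilt [-0.004  0.001 -1.   ]
```

View pics/w8.png

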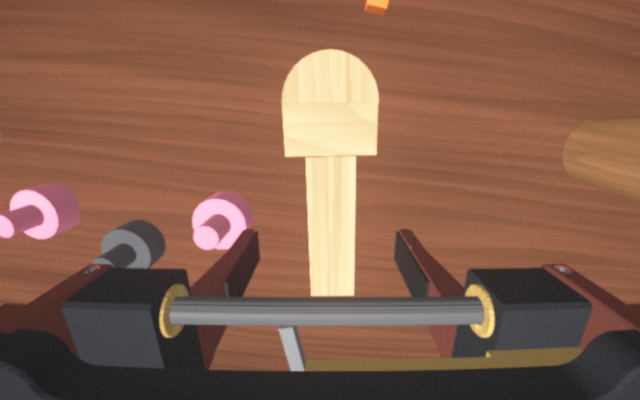

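The small blank is seen from the head side. Its back edge is near row 156, the handle spans cols 307-356, and its round end is near row 50.

```bash
cat >> h.py <<'E'
def smallfit(im,ci,z,rows=range(170,225,6),c=(295,370),cb=(288,303,358,374),rb=(140,170)):
    b=im[:,:,2].astype(float);b=cv2.GaussianBlur(b,(3,3),0)
    mid=(c[0]+c[1])//2
    e1=[];e2=[]
    for r in rows:
        d=np.diff(b[r,c[0]:c[1]]);k=mid-c[0]
        e1.append((c[0]+.5+np.argmax(d[:k]),r));e2.append((mid+.5+np.argmin(d[k:]),r))
    w1=px2w(ci,e1,z);w2=px2w(ci,e2,z)
    m=((w1+w2)/2)[:,:2];p=np.polyfit(m[:,0],m[:,1],1)
    be=[(x,rb[0]+.5+np.argmin(np.diff(b[rb[0]:rb[1],x]))) for x in list(range(cb[0],cb[1],3))+list(range(cb[2],cb[3],3))]
    wb=px2w(ci,be,z)
    yaw=np.arctan(p[0]);u=np.array([np.cos(yaw),np.sin(yaw)])
    s=np.median(wb[:,:2]@u)+45   # along-axis coordinate of origin
    q=np.array([0,p[1]]); o=q+u*(s-q@u)
    print('handle w',np.linalg.norm(w1-w2,axis=1).mean().round(1),'yaw',yaw.round(4),'origin',o.round(1),'back slope',np.polyfit(wb[:,1],wb[:,0],1)[0].round(3))
    return o,yaw
E
python3 - <<'E'
from h import *
im=cv2.cvtColor(cv2.imread('pics/w8.png'),cv2.COLOR_BGR2RGB);ci=ctrl.camera_info('wrist')
o,y=smallfit(im,ci,20)
u=np.array([np.cos(y),np.sin(y)]);print('tip',px2w(ci,[(330,50)],20)[0,:2]@u-o@u)
g=o-85*u;print(g);delta([g[0],g[1],6],y+np.pi/2)
E
```

```text
handle w 49.2 yaw 0.1181 origin [ 612.8 -192.4] back slope -0.134
tip 47.63865529532234
[ 528.41840542 -202.37261014]
t 16.25 pos [ 524.1 -198.3  128. ] shift [  4.4   4.7 121.9] turnz -0.011946876390548589 jawyaw -1.465 j6 1.08 tilt [-0.004  0.001 -1.   ]
```

```bash
python3 -m creep '[{"translation":[14,4.7,50],"angular":[0,0,-0.012],"jaw":1},{"translation":[14,4.7,95],"angular":[0,0,-0.012],"jaw":1},{"translation":[14,4.7,117],"angular":[0,0,-0.012],"jaw":1},{"translation":[14,4.7,123.5],"angular":[0,0,-0.012],"jaw":1},{"translation":[14,4.7,123.5],"angular":[0,0,-0.012],"jaw":0},{"translation":[14,4.7,123.5],"angular":[0,0,-0.012],"jaw":0},{"translation":[14,4.7,123.5],"angular":[0,0,-0.012],"jaw":0},{"translation":[14,4.7,123.5],"angular":[0,0,-0.012],"jaw":0}]'
python3 -m creep '[{"translation":[0,0,0],"angular":[0,0,0],"jaw":0},{"translation":[0,0,0],"angular":[0,0,0],"jaw":0},{"translation":[0,0,0],"angular":[0,0,0],"jaw":0},{"translation":[0,0,-20],"angular":[0,0,0],"jaw":0},{"translation":[0,0,-60],"angular":[0,0,0],"jaw":0},{"translation":[0,0,-100],"angular":[0,0,0],"jaw":0},{"translation":[0,0,-126],"angular":[0,0,0],"jaw":0},{"translation":[0,0,-126],"angular":[0,0,0],"jaw":0}]'
python3 - <<'E'
from h import *
u=np.array([np.cos(-.122),np.sin(-.122)]);t=np.array([616.3,223.7])-75*u
im,ci=snap('wrist');o=ctrl.get_obs()
smallfit(im,ci,o['ee_pos'][2]-4.5+20)
delta([t[0],t[1],130],-.122-np.pi/2)
E
```

```text
t: 17.25
ee_pos: [540.7, -200.2, 7.9]
orientation: [3.135, 0.19, 0.002]
ft_force: [0.2, -0.5, -1.0]
width: 51.4
grasp_force: 0.0
t: 18.25
ee_pos: [541.7, -200.6, 135.9]
orientation: [3.134, 0.19, 0.007]
ft_force: [1.0, -0.1, -2.1]
width: 49.9
grasp_force: 30.0
handle w 20.8 yaw 0.2845 origin [ 647.5 -183.3] back slope -0.196
t 18.3 pos [ 540.6 -200.1  134.2] shift [  53.6 -429.6    3.9] turnz 0.24327026132584284 jawyaw -1.45 j6 1.07 tilt [ 0.002 -0.001 -1.   ]
```

```bash
python3 -m creep '[{"translation":[54,-430,0],"angular":[0,0,0.243],"jaw":0},{"translation":[54,-430,0],"angular":[0,0,0.243],"jaw":0},{"translation":[54,-430,0],"angular":[0,0,0.243],"jaw":0},{"translation":[54,-430,0],"angular":[0,0,0.243],"jaw":0},{"translation":[54,-430,0],"angular":[0,0,0.243],"jaw":0},{"translation":[54,-430,0],"angular":[0,0,0.243],"jaw":0},{"translation":[54,-430,0],"angular":[0,0,0.243],"jaw":0},{"translation":[54,-430,0],"angular":[0,0,0.243],"jaw":0}]'
python3 - <<'E'
from h import *
im,ci=snap('wrist','w9.png')
u=np.array([np.cos(-.122),np.sin(-.122)]);t=np.array([616.3,223.7])-75*u
delta([t[0],t[1],130],-.122-np.pi/2)
E
```

```text
t: 19.3
ee_pos: [540.8, 237.0, 131.6]
orientation: [3.136, -0.183, -0.002]
ft_force: [0.1, -0.7, -2.3]
width: 49.7
grasp_force: 30.0
t 19.35 pos [540.5 234.8 131.5] shift [1.6 1.8 1.5] turnz 0.00404191089955841 jawyaw -1.689 j6 2.08 tilt [-0.003 -0.001 -1.   ]
```

View pics/w9.png

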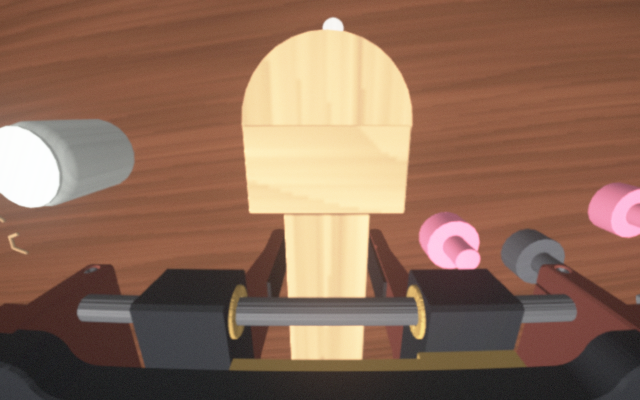

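```bash
python3 - <<'E'
from h import *
im=cv2.cvtColor(cv2.imread('pics/w9.png'),cv2.COLOR_BGR2RGB);ci=ctrl.camera_info('wrist')
for z in (145,148):
    o,y=smallfit(im,ci,z,rows=range(218,232,2),c=(275,382),cb=(254,278,376,400),rb=(202,224))
    u=np.array([np.cos(y),np.sin(y)]);print('tip',px2w(ci,[(328,30)],z)[0,:2]@u-o@u)
    w=px2w(ci,[(243,122),(411,122)],z);print(w.round(1).tolist(),np.linalg.norm(w[0]-w[1]),w.mean(0))
print(o-ctrl.get_obs()['ee_pos'][:2])
E
```

```text
handle w 48.4 yaw -0.0693 origin [613.5 228.7] back slope 0.12
tip 46.753660064467795
[[622.7, 268.2, 145.0], [612.5, 182.1, 145.0]] 86.70843939164189 [617.60131718 225.12216726 145.        ]
handle w 47.4 yaw -0.0693 origin [614.5 228.5] back slope 0.12
tip 44.884925455199664
[[622.7, 267.3, 148.0], [612.6, 183.0, 148.0]] 84.94246012179121 [617.65961208 225.12375463 148.        ]
[73.99941498 -6.28320704]
```

```bash
python3 -m creep '[{"translation":[3.6,1.8,0],"angular":[0,0,0.004],"jaw":0},{"translation":[3.6,1.8,25],"angular":[0,0,0.004],"jaw":0},{"translation":[3.6,1.8,50],"angular":[0,0,0.004],"jaw":0},{"translation":[3.6,1.8,65],"angular":[0,0,0.004],"jaw":0},{"translation":[3.6,1.8,70],"angular":[0,0,0.004],"jaw":0},{"translation":[3.6,1.8,74],"angular":[0,0,0.004],"jaw":0},{"translation":[3.6,1.8,74],"angular":[0,0,0.004],"jaw":0},{"translation":[3.6,1.8,74],"angular":[0,0,0.004],"jaw":0}]'
python3 - <<'E'
from h import *
im,ci=snap('wrist','w10.png')
print(ctrl.get_obs()['ft_force'],ctrl.get_obs()['ee_pos'])
E
```

```text
t: 20.35
ee_pos: [545.7, 231.3, 59.9]
orientation: [-3.135, 0.197, -0.002]
ft_force: [0.4, -0.4, -1.7]
width: 49.7
grasp_force: 30.0
[-0.04183913 -0.07418006 -3.06005752] [545.63856034 231.34289349  59.81035213]
```

View pics/w10.png

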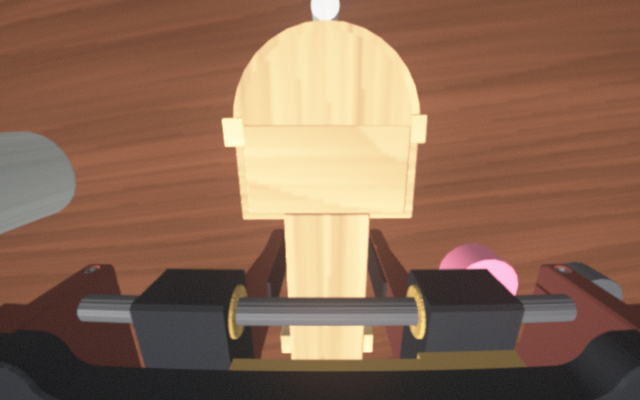

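The sticks' ends show on both sides of the held blank: long near (233,132) and (419,129), short near (286,343) and (368,343). It is close to aligned.

```bash
python3 - <<'E'
from h import *
im=cv2.cvtColor(cv2.imread('pics/w10.png'),cv2.COLOR_BGR2RGB);ci=ctrl.camera_info('wrist')
g=cv2.cvtColor(im,cv2.COLOR_RGB2GRAY).astype(int)
for c in (228,234,422): print(c,list(enumerate(g[110:152,c].tolist(),110))[::1] if 0 else g[110:152,c].tolist())
print(g[132,218:256].tolist(),g[128,402:432].tolist(),g[200,232:256].tolist(),g[180,400:420].tolist())
print('col300',g[205:226,262].tolist(),g[205:226,395].tolist())
print('short',g[343,276:300].tolist(),g[343,355:378].tolist())
E
python3 - <<'E'
import cv2
im=cv2.imread('pics/w10.png')[90:240,210:440];cv2.imwrite('pics/w10c.png',cv2.resize(im,None,fx=3.4,fy=3.4,interpolation=cv2.INTER_CUBIC))
E
```

```text
228 [110, 111, 111, 108, 110, 107, 115, 151, 213, 239, 244, 245, 245, 245, 245, 245, 246, 246, 245, 246, 246, 246, 246, 246, 245, 246, 247, 247, 248, 248, 248, 248, 249, 249, 248, 245, 221, 154, 118, 116, 114, 118]
234 [227, 225, 227, 227, 226, 225, 226, 227, 231, 242, 245, 245, 246, 245, 245, 246, 245, 245, 246, 245, 246, 246, 245, 246, 245, 246, 246, 247, 248, 248, 248, 248, 249, 248, 248, 244, 218, 159, 126, 121, 123, 123]
422 [122, 121, 120, 124, 161, 220, 234, 237, 237, 237, 237, 238, 239, 239, 239, 239, 239, 239, 240, 240, 240, 240, 240, 242, 242, 241, 241, 242, 242, 241, 242, 236, 220, 172, 130, 117, 114, 115, 116, 113, 112, 115]
[108, 109, 111, 115, 146, 214, 242, 245, 245, 245, 246, 245, 246, 246, 246, 246, 245, 246, 246, 246, 246, 245, 245, 245, 244, 238, 231, 229, 228, 227, 229, 229, 228, 229, 228, 228, 228, 228] [230, 229, 230, 229, 231, 231, 229, 222, 214, 228, 238, 240, 240, 240, 241, 240, 240, 240, 240, 240, 240, 240, 238, 228, 180, 129, 117, 116, 119, 116] [111, 112, 112, 113, 113, 109, 114, 113, 138, 194, 220, 222, 224, 223, 222, 226, 232, 235, 233, 232, 231, 232, 231, 231] [225, 225, 226, 226, 224, 217, 207, 216, 229, 231, 232, 232, 230, 223, 190, 133, 115, 110, 111, 113]
col300 [234, 235, 235, 234, 234, 236, 236, 232, 226, 225, 228, 229, 231, 222, 172, 128, 117, 114, 112, 117, 118] [236, 236, 236, 236, 236, 235, 235, 231, 229, 232, 236, 236, 224, 166, 122, 115, 114, 116, 113, 115, 116]
short [107, 108, 106, 107, 133, 191, 231, 237, 237, 236, 236, 236, 237, 237, 237, 237, 235, 233, 230, 226, 225, 223, 225, 225] [234, 234, 235, 236, 235, 233, 227, 215, 227, 244, 246, 246, 245, 246, 246, 245, 240, 208, 139, 112, 108, 108, 106]
```

View pics/w10c.png

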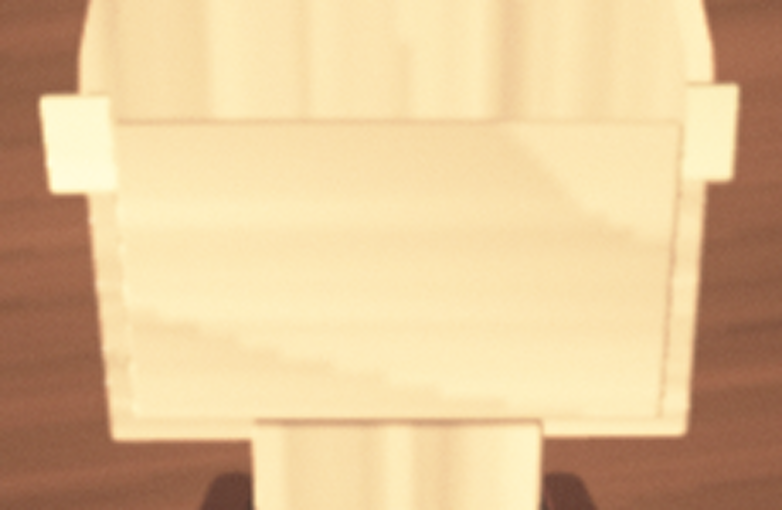

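```bash
python3 - <<'E'
from h import *
ci=ctrl.camera_info('wrist');y=-.122;u=np.array([np.cos(y),np.sin(y),0]);v=np.array([-u[1],u[0],0])
def f(n,p,z):
    w=px2w(ci,p,z);print(n,z,'along',(w@u).round(1),'perp',(w@v).round(1))
f('stick mid',[(228,132.1),(422,128.5)],42);f('stick ends',[(222.6,132),(425.7,128)],42)
f('big back(-65)',[(262,218.8),(395,217.6)],24);f('big sides',[(240.5,200),(414,180)],24)
for z in(70,76):
    f('small back(-45)',[(262,212.7),(395,212)],z);f('small sides',[(243.5,132),(409.5,128)],z);f('sides2',[(247.7,200),(405.5,180)],z)
f('short ends',[(280.7,343),(372.8,343)],42)
for z in(68,74):f('handle',[(293,343),(362,343)],z)
E
```

```text
stick mid 42 along [584.7 586.4] perp [358.  235.2]
stick ends 42 along [584.8 586.7] perp [361.4 232.9]
big back(-65) 24 along [519.4 519.9] perp [344.9 243.8]
big sides 24 along [534.4 549.1] perp [360.  231.8]
small back(-45) 70 along [540.4 540.5] perp [333.  256.1]
small sides 70 along [586.1 587.7] perp [339.8 251.4]
sides2 70 along [548.2 559.4] perp [340.7 251.4]
small back(-45) 76 along [542.5 542.6] perp [331.5 257.6]
small sides 76 along [586.4 588. ] perp [338.  253.1]
sides2 76 along [550.  560.8] perp [338.9 253.2]
short ends 42 along [418.4 418.2] perp [333.5 258.7]
handle 68 along [443.9 443.7] perp [319.4 271.5]
handle 74 along [449.8 449.6] perp [318.4 272.5]
```

Everything is aligned within about 1 mm, so I'll lower gently.

```bash
python3 -m creep '[{"translation":[0,0,2],"angular":[0,0,0],"jaw":0},{"translation":[0,0,4],"angular":[0,0,0],"jaw":0},{"translation":[0,0,6],"angular":[0,0,0],"jaw":0},{"translation":[0,0,7],"angular":[0,0,0],"jaw":0},{"translation":[0,0,7],"angular":[0,0,0],"jaw":0},{"translation":[0,0,7],"angular":[0,0,0],"jaw":0},{"translation":[0,0,7],"angular":[0,0,0],"jaw":0},{"translation":[0,0,7],"angular":[0,0,0],"jaw":0}]'
```

```text
t: 21.4
ee_pos: [545.4, 231.1, 52.3]
orientation: [-3.135, 0.197, -0.0]
ft_force: [0.1, -0.4, -2.9]
width: 50.0
grasp_force: 30.0
```

Still only the blank's weight on the wrist, so I'll go down in small steps.

```bash
python3 -m creep '[{"translation":[0,0,1],"angular":[0,0,0],"jaw":0},{"translation":[0,0,1.5],"angular":[0,0,0],"jaw":0},{"translation":[0,0,2],"angular":[0,0,0],"jaw":0},{"translation":[0,0,2.5],"angular":[0,0,0],"jaw":0},{"translation":[0,0,3],"angular":[0,0,0],"jaw":0},{"translation":[0,0,3],"angular":[0,0,0],"jaw":0},{"translation":[0,0,3],"angular":[0,0,0],"jaw":0},{"translation":[0,0,3],"angular":[0,0,0],"jaw":0}]'
```

```text
t: 22.4
ee_pos: [545.3, 231.1, 49.9]
orientation: [-3.135, 0.197, -0.0]
ft_force: [-2.3, -1.0, 5.2]
width: 49.9
grasp_force: 30.0
```

Contact. Release and lift.

```bash
python3 -m creep '[{"translation":[0,0,0],"angular":[0,0,0],"jaw":0.8},{"translation":[0,0,0],"angular":[0,0,0],"jaw":0.8},{"translation":[0,0,0],"angular":[0,0,0],"jaw":0.8},{"translation":[0,0,0],"angular":[0,0,0],"jaw":0.8},{"translation":[0,0,-30],"angular":[0,0,0],"jaw":1},{"translation":[0,0,-90],"angular":[0,0,0],"jaw":1},{"translation":[0,0,-140],"angular":[0,0,0],"jaw":1},{"translation":[0,0,-140],"angular":[0,0,0],"jaw":1}]'
python3 - <<'E'
from h import *
snap('wrist','w11.png')
delta([450,14,200],0)
delta([450,14,200],np.pi/2)
E
```

```text
t: 23.4
ee_pos: [547.9, 232.1, 193.6]
orientation: [-3.132, 0.197, -0.012]
ft_force: [-0.1, -0.4, -0.7]
width: 87.6
grasp_force: 0.0
t 23.45 pos [546.4 231.5 191.1] shift [-68.3 227.9  -9.5] turnz 1.4450449942049293 jawyaw -1.697 j6 2.08 tilt [ 0.004  0.001 -1.   ]
t 23.45 pos [546.4 231.5 191.1] shift [-68.3 227.9  -9.5] turnz -0.1257513325899673 jawyaw -1.697 j6 2.08 tilt [ 0.004  0.001 -1.   ]
```

View pics/w11.png

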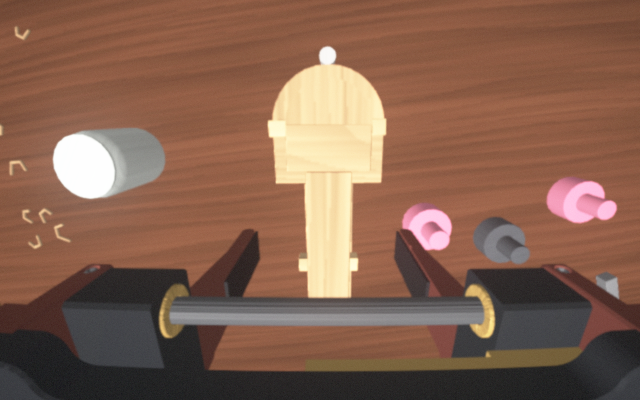

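The small blank rests on both sticks: long-stick ends at (277,128) and (378,127), short-stick ends at (303,262) and (354,262). Next is the weight, at (500,240).

```bash
python3 - <<'E'
from h import *
delta([443,14,150])
E
```

```text
t 23.45 pos [546.4 231.5 191.1] shift [-75.4 228.8  40.4] turnz None jawyaw -1.697 j6 2.08 tilt [ 0.004  0.001 -1.   ]
```

```bash
python3 -m creep '[{"translation":[-75,229,0],"angular":[0,0,0],"jaw":0.7},{"translation":[-75,229,0],"angular":[0,0,0],"jaw":0.7},{"translation":[-75,229,10],"angular":[0,0,0],"jaw":0.7},{"translation":[-75,229,40],"angular":[0,0,0],"jaw":0.7},{"translation":[-75,229,40],"angular":[0,0,0],"jaw":0.7},{"translation":[-75,229,40],"angular":[0,0,0],"jaw":0.7},{"translation":[-75,229,40],"angular":[0,0,0],"jaw":0.7},{"translation":[-75,229,40],"angular":[0,0,0],"jaw":0.7}]'
python3 - <<'E'
from h import *
snap('wrist','w12.png')
delta([443,14,42])
E
```

```text
t: 24.45
ee_pos: [443.0, 14.2, 149.5]
orientation: [-3.135, 0.195, -0.002]
ft_force: [0.1, -0.4, -0.2]
width: 61.4
grasp_force: 0.0
t 24.5 pos [442.8  14.1 149.5] shift [1.000e-01 1.000e-01 1.075e+02] turnz None jawyaw -1.695 j6 1.7 tilt [ 0.001  0.    -1.   ]
```

View pics/w12.png

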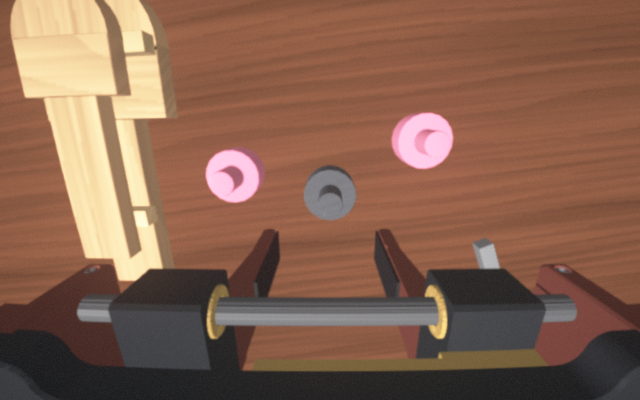

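The dark weight is at (329,193), with its grip top at (330,204).

```bash
python3 - <<'E'
from h import *
ci=ctrl.camera_info('wrist');im=cv2.cvtColor(cv2.imread('pics/w12.png'),cv2.COLOR_BGR2RGB)
print('grip top',px2w(ci,[(330,204)],62).round(1),'disc',px2w(ci,[(329.5,195.5)],30).round(1))
print('disc edges',px2w(ci,[(304,195),(355,195),(329,220)],30).round(1).tolist())
print('grip left/right/bottom',px2w(ci,[(318,205),(342,205),(330,215)],62).round(1).tolist())
for P in ([443,14],[446,14],[440,14]):
  print(P,w2px(ci,[[*P,62],[*P,30],[P[0]-12,P[1],62],[P[0]-28,P[1],30],[P[0]+28,P[1],0]]).round(1).tolist())
g=cv2.cvtColor(im,cv2.COLOR_RGB2GRAY);print(g[160:226,330].tolist());print(g[206,300:360].tolist())
E
```

```text
grip top [[443.5  10.5  62. ]] disc [[442.8  10.8  30. ]]
disc edges [[446.7, 37.4, 30.0], [440.0, -15.9, 30.0], [415.5, 14.7, 30.0]]
grip left/right/bottom [[443.9, 21.9, 62.0], [441.1, -0.6, 62.0], [432.6, 11.9, 62.0]]
[443, 14] [[326.4, 204.9], [326.4, 195.7], [328.0, 216.8], [329.7, 220.3], [323.4, 164.8]]
[446, 14] [[326.0, 201.9], [326.1, 192.9], [327.6, 213.9], [329.3, 217.8], [323.0, 162.1]]
[440, 14] [[326.8, 207.9], [326.8, 198.4], [328.4, 219.7], [330.0, 222.9], [323.7, 167.4]]
[107, 105, 105, 107, 100, 83, 69, 67, 68, 86, 115, 128, 131, 133, 130, 132, 131, 131, 130, 135, 132, 132, 130, 128, 112, 83, 69, 69, 68, 65, 70, 68, 83, 114, 127, 130, 130, 131, 133, 133, 134, 133, 131, 130, 130, 130, 130, 133, 134, 132, 135, 132, 133, 130, 134, 137, 132, 130, 132, 129, 120, 114, 113, 114, 112, 115]
[115, 114, 113, 111, 112, 115, 125, 133, 133, 134, 132, 133, 134, 136, 133, 131, 133, 134, 135, 134, 135, 131, 132, 129, 130, 133, 130, 131, 131, 131, 130, 132, 131, 133, 133, 133, 133, 135, 129, 132, 129, 129, 120, 125, 127, 129, 129, 130, 130, 130, 130, 129, 123, 108, 110, 108, 110, 111, 108, 107]
```

```bash
python3 -m creep '[{"translation":[0.7,3,0],"angular":[0,0,0],"jaw":0.7},{"translation":[0.7,3,45],"angular":[0,0,0],"jaw":0.7},{"translation":[0.7,3,90],"angular":[0,0,0],"jaw":0.7},{"translation":[0.7,3,108],"angular":[0,0,0],"jaw":0.7},{"translation":[0.7,3,112],"angular":[0,0,0],"jaw":0.7},{"translation":[0.7,3,112],"angular":[0,0,0],"jaw":0},{"translation":[0.7,3,112],"angular":[0,0,0],"jaw":0},{"translation":[0.7,3,112],"angular":[0,0,0],"jaw":0}]'
python3 -m creep '[{"translation":[0,0,0],"angular":[0,0,0],"jaw":0},{"translation":[0,0,0],"angular":[0,0,0],"jaw":0},{"translation":[0,0,0],"angular":[0,0,0],"jaw":0},{"translation":[0,0,-20],"angular":[0,0,0],"jaw":0},{"translation":[0,0,-60],"angular":[0,0,0],"jaw":0},{"translation":[0,0,-110],"angular":[0,0,0],"jaw":0},{"translation":[0,0,-130],"angular":[0,0,0],"jaw":0},{"translation":[0,0,-130],"angular":[0,0,0],"jaw":0}]'
python3 - <<'E'
from h import *
delta([532.3,234.4,168],-0.122-np.pi/2)
E
```

```text
t: 25.5
ee_pos: [443.2, 10.3, 38.0]
orientation: [-3.135, 0.197, -0.003]
ft_force: [-0.2, -0.2, -0.7]
width: 35.0
grasp_force: 0.0
t: 26.5
ee_pos: [442.9, 10.2, 168.1]
orientation: [-3.135, 0.197, -0.004]
ft_force: [0.5, 1.3, -5.0]
width: 22.7
grasp_force: 30.0
t 26.5 pos [442.9  10.2 168.1] shift [  60.5 -233.6    0.3] turnz -0.0036820016183456428 jawyaw -1.696 j6 1.69 tilt [ 0.002 -0.    -1.   ]
```

```bash
python3 -m creep '[{"translation":[60.5,-233.5,0],"angular":[0,0,0],"jaw":0},{"translation":[60.5,-233.5,0],"angular":[0,0,0],"jaw":0},{"translation":[60.5,-233.5,0],"angular":[0,0,0],"jaw":0},{"translation":[60.5,-233.5,0],"angular":[0,0,0],"jaw":0},{"translation":[60.5,-233.5,20],"angular":[0,0,0],"jaw":0},{"translation":[60.5,-233.5,40],"angular":[0,0,0],"jaw":0},{"translation":[60.5,-233.5,40],"angular":[0,0,0],"jaw":0},{"translation":[60.5,-233.5,40],"angular":[0,0,0],"jaw":0}]'
python3 - <<'E'
from h import *
snap('wrist','w13.png')
delta([532.3,234.4,100])
E
```

```text
t: 27.5
ee_pos: [531.5, 234.0, 126.5]
orientation: [3.135, -0.198, -0.002]
ft_force: [0.1, -1.2, -4.0]
width: 22.9
grasp_force: 30.0
t 27.55 pos [531.9 234.2 127.2] shift [ 0.4 -0.3 27.2] turnz None jawyaw -1.697 j6 2.09 tilt [-0. -0. -1.]
```

View pics/w13.png

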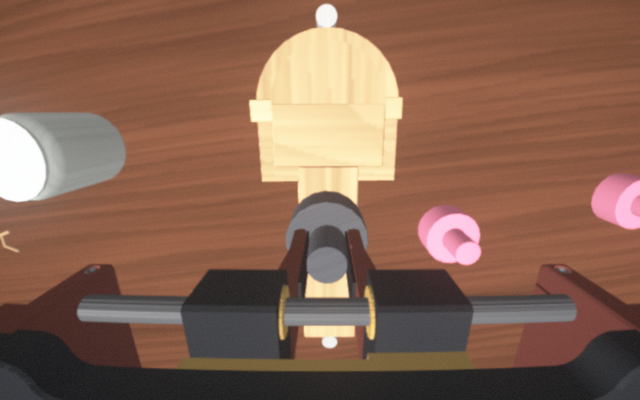

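The weight hangs upright over the handle, on the middle line. Lowering it.

```bash
python3 - <<'E'
from h import *
print(px2w(ctrl.camera_info('wrist'),[(261,111),(394,108)],42).mean(0).round(1))
E
python3 -m creep '[{"translation":[0.4,0,8],"angular":[0,0,0],"jaw":0},{"translation":[0.4,0,16],"angular":[0,0,0],"jaw":0},{"translation":[0.4,0,21],"angular":[0,0,0],"jaw":0},{"translation":[0.4,0,24],"angular":[0,0,0],"jaw":0},{"translation":[0.4,0,25],"angular":[0,0,0],"jaw":0},{"translation":[0.4,0,26],"angular":[0,0,0],"jaw":0},{"translation":[0.4,0,26.5],"angular":[0,0,0],"jaw":0},{"translation":[0.4,0,26.5],"angular":[0,0,0],"jaw":0}]'
```

```text
[617.3 222.3  42. ]
t: 28.55
ee_pos: [532.3, 234.3, 100.8]
orientation: [-3.135, 0.197, -0.0]
ft_force: [-0.8, -0.1, -4.5]
width: 22.6
grasp_force: 30.0
```

```bash
python3 -m creep '[{"translation":[0,0,0.4],"angular":[0,0,0],"jaw":0},{"translation":[0,0,0.8],"angular":[0,0,0],"jaw":0},{"translation":[0,0,1.2],"angular":[0,0,0],"jaw":0},{"translation":[0,0,1.6],"angular":[0,0,0],"jaw":0},{"translation":[0,0,1.6],"angular":[0,0,0],"jaw":0},{"translation":[0,0,1.6],"angular":[0,0,0],"jaw":0},{"translation":[0,0,1.6],"angular":[0,0,0],"jaw":0},{"translation":[0,0,1.6],"angular":[0,0,0],"jaw":0}]'
```

```text
t: 29.55
ee_pos: [532.2, 234.3, 99.8]
orientation: [-3.135, 0.197, -0.0]
ft_force: [-3.2, -0.8, 6.2]
width: 22.5
grasp_force: 30.0
```

Contact (force reversed to +6 N). Release, lift straight up and back off.

```bash
python3 -m creep '[{"translation":[0,0,0],"angular":[0,0,0],"jaw":0.7},{"translation":[0,0,0],"angular":[0,0,0],"jaw":0.7},{"translation":[0,0,0],"angular":[0,0,0],"jaw":0.7},{"translation":[0,0,0],"angular":[0,0,0],"jaw":0.7},{"translation":[0,0,-20],"angular":[0,0,0],"jaw":0.7},{"translation":[0,0,-70],"angular":[0,0,0],"jaw":0.7},{"translation":[0,0,-120],"angular":[0,0,0],"jaw":0.7},{"translation":[0,0,-120],"angular":[0,0,0],"jaw":0.7}]'
python3 -m creep '[{"translation":[-60,0,-140],"angular":[0,0,0],"jaw":0.7},{"translation":[-60,0,-140],"angular":[0,0,0],"jaw":0.7},{"translation":[-60,0,-140],"angular":[0,0,0],"jaw":0.7},{"translation":[-60,0,-140],"angular":[0,0,0],"jaw":0.7},{"translation":[-60,0,-140],"angular":[0,0,0],"jaw":0.7},{"translation":[-60,0,-140],"angular":[0,0,0],"jaw":0.7},{"translation":[-60,0,-140],"angular":[0,0,0],"jaw":0.7},{"translation":[-60,0,-140],"angular":[0,0,0],"jaw":0.7}]'
python3 - <<'E'
from h import *
a,ci=snap('wrist')
b,_=snap('scene')
im=np.vstack([cv2.resize(a[0:300],(640,300)),cv2.resize(b[150:350,200:626],(640,300))]);cv2.imwrite('pics/w14.png',cv2.cvtColor(im,cv2.COLOR_RGB2BGR))
E
```

```text
t: 30.55
ee_pos: [534.7, 235.3, 223.4]
orientation: [-3.132, 0.197, -0.012]
ft_force: [0.7, 0.1, -0.1]
width: 61.6
grasp_force: 0.0
t: 31.55
ee_pos: [472.7, 241.7, 358.5]
orientation: [3.135, -0.198, -0.001]
ft_force: [-0.6, 0.5, 0.2]
width: 61.3
grasp_force: 0.0
```

View pics/w14.png

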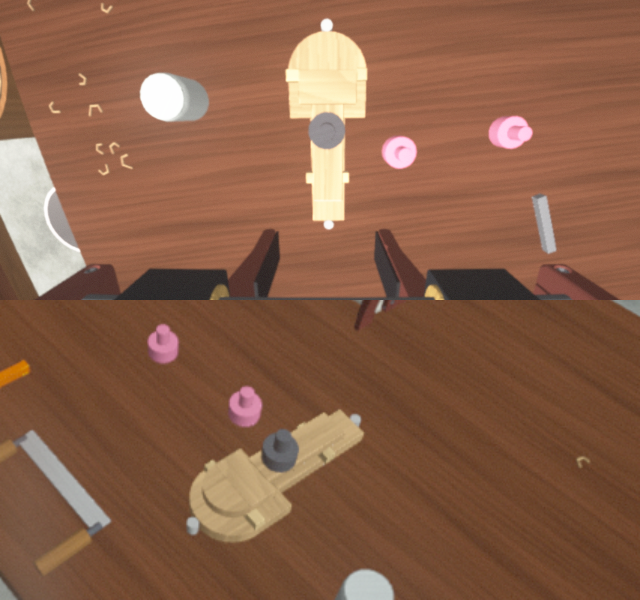

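The pictures show the full stack, with the weight upright at (327,130) midway between the sticks at rows 75 and 178. The tin and drawknife are undisturbed.

```bash
python3 -c "
from workcell import ctrl
print(ctrl.close_job())"
```

```text
the job is handed in; nothing more can be done
None
```

The stack is built in the order asked and handed in after about 32 s of robot time: both sticks measured within about 2 mm of their pencil lines, the small blank aligned on them, and the weight upright midway between them, with the drawknife, mallet and tin left alone.

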